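# Gauge a peg blank and stand it in the cup

## Task

Lay the wooden peg blank (the long square stick with the thin round tenon at one end) on the sloping bed of the bench gauge, between the jaws, tenon end uppermost and foot by the lower stop, and let go of it. Gently slide the moving jaw shut until it presses the blank against the fixed jaw, then take the blank out again and stand it in the narrow metal cup, tenon up, lowering it all the way to the cup's floor rather than dropping it. Leave the other things on the bench where they are.

Things in the scene. Friction and masses are not known exactly. Their poses are not given: they have to be found in the camera images.
- stick: the peg blank: pale wood, 190 mm long: square shank 18 x 18 x 150 mm, then a round tenon 12 mm in diameter, 40 mm long; about 60 g. Starts lying on the bench. Origin mid-length on its underside as it starts; +x runs along it to the tenon, z across it (up at the start). Its axis is 9 mm above the origin; shank x = -95 to +55 mm, tenon +55 to +95 mm
- stick_foot (a point): centre of the square foot end of the blank (on its axis); axes as stick
- stick_tip (a point): centre of the tenon's end face (on its axis); axes as stick
- gauge: bench gauge, dark wood with steel jaws, fixed (its place varies): base 130 x 130 x 12 mm and a bed sloping 45 degrees up towards its own +x (which points roughly at the robot). Origin at bench level. The bed starts at x = -50, z = 30 mm at a stop ledge 14 mm high and runs 105 mm up the slope, y = -65 to +50 mm. Fixed jaw: 22 mm high, 35 to 90 mm up the slope, face at y = +21 mm
- gauge_seat (a point): where the centre of the blank's foot belongs when it lies on the bed against the stop, at y = 0 in the channel between the jaws: 9 mm off the bed. The blank then overhangs the bed's upper edge by 85 mm (45 mm of it square shank), free all round. Axes as gauge
- jaw: moving steel jaw with thumb tab, 55 mm along the slope. Slides along the gauge's y (+y closes, about 1 N, stays put), starts 42 to 55 mm open. Its sprung anvil plate (0.8 N/mm, gives 8 mm) presses. Origin on the bed at the stop, at gauge y = 0 when the jaws just touch; x up the slope, y as the gauge's. In its frame: anvil face y = +21 mm, outer face -9 mm
- jaw_tab (a point): centre of the jaw's thumb tab: tab is 26 mm along the slope, 14 mm across (gauge y), 28 mm tall square to the bed (22 to 50 mm off the bed), 62 mm up the slope from the stop. In the gauge's frame its y is -2 mm minus the jaw gap (-20 mm when the anvil just meets the blank, a few mm more as its spring gives). Push its outer (-y) face towards +y. Axes as jaw
- cup: narrow round metal cup, fixed to the bench (its place varies): outside 48 mm in diameter, 90 mm tall, bore 36 mm in diameter, floor 10 mm above the bench. Origin at the centre of its underside, z up
- plain_stick: bystander: shorter plain square wooden stick without a tenon, 120 x 18 x 18 mm, same wood as the blank, lying; origin at the centre of its underside
- jar: bystander: closed glass jar with metal lid, 56 mm diameter, 65 mm tall; origin at the centre of its underside
- sanding_block: bystander: cork block 55 x 100 x 35 mm; origin at the centre of its underside
- pickup: bystander: black guitar pickup 38 x 70 x 18 mm; origin at the centre of its underside
- screwdriver: bystander: screwdriver lying on the bench
- hammer: bystander: hammer lying on the bench
- spool: bystander: grey spool 56 mm in diameter, 40 mm tall; origin at the centre of its underside
Mind the look-alikes: they are no part of the job. Leave any green or yellow look-alike of the cup alone.

How it is judged:
By the outcome, as a careful person would: the job done as asked, in the order asked, and still so for the second after the job is handed in, with the robot touching nothing.
It also fails if it takes over 72 s, if anything falls off the work surface, if the arm or the gripper's body presses on something with over 40 N, if the wrist force passes 120 N, or if a joint passes its speed limit or range.

## Robot

A 6-joint arm with a two-finger parallel gripper is mounted at the origin on the work surface. World frame = base frame: x ahead of the robot, y to its left, z up, the work surface at z = 0. Lengths are in m, angles in rad, forces in N, time in s.
With the tool pointing down it reaches from about 0.25 to 0.775 m from the base axis. Payload 4 kg.
Tool frame: the origin (TCP) lies at the very end of the fingers, on their centre line; the grasp point (between the pads) lies 19 mm behind it (robot.hold_point_z is the distance from the TCP to the grasp point, in m); z points along the fingers, y is the line along which they close (so a half turn about z gives the same grasp; the last joint's range is limited). The gripper opens to 94 mm and grips with 3 to 60 N. Pads are 16 mm wide; open, the fingers measure 119 mm over their backs; the gripper's body (75 mm by 177 mm) begins 78 mm behind the grasp point.
Start: joints at [-1.273, 0.087, 1.371, -0, 1.684, -0.103], TCP at [0.215, -0.506, 0.176] pointing down, gripper open.
Joint ranges: [-3.1, 3.1], [-0.76, 2.03], [0.27, 2.55], [-1.08, 4.22], [0.17, 2.65], [-2.57, 2.57]. Speed limits (rad/s): [2.79, 2.79, 3.14, 3.14, 3.14, 3.14].

## Interface

Orientations are given as [roll, pitch, yaw] about the fixed x, y, z axes, in that order (R = Rz(yaw) Ry(pitch) Rx(roll)).
In Python, from bench import robot gives the robot as it stands.
- The arm moves only by the tool carry_out, never from a script. Its argument "steps" is a list of rows, each a list of 3 entries, a list of its own where there are three numbers: the shift along the tool's x, y, z in m, then the turn about the tool's z in units of 10 degrees (1.0 is 10 degrees), then the closure, from -1 (fully open) to 1 (shut). In form: [[[tx, ty, tz], roll, jaw], ...]. A call has 1 to 10 rows; each row is the pose to reach, as a shift and turn from the pose commanded when the call began, along the tool's axes at that moment; what a row does not reach only later rows make up. A row lasts 1/8 s, in which the tool goes at most 62.5 mm and 10.7 degrees, less where a joint would pass 70% of its speed; a pose out of reach is approached as far as the arm can. A call with a gripper value outside its range is refused whole. The fingers move at their own pace and stop on an object; the grip force is fixed at half the most. Time passes only in rows, so rows that repeat a pose let the fingers close. It gives the time, the measured TCP pose, the force, the opening and the grip force at its end, in the units of the state.
- robot.get_obs(): the state, without advancing time (a new reading comes with each control period).
- robot.snapshot(name): name is "scene" or "top" or "wrist"; returns a dict with "image" (400x640x3 uint8, red, green, blue), "z_map" (400x640 float32, m along the optical axis (not along the pixel's ray), 0 where there is no reading), "mtx" (3x3 intrinsics, pixels), "D" ([k1, k2, p1, p2, k3] as OpenCV has them; the pictures are not rectified), "R" (3x3) and "t" (3): a world point X has camera coordinates R X + t. Camera axes: x right, y down, z forward; pixel columns grow to the right and rows downward; lengths in m; the calibration is good to about 2 mm. A picture is of the moment at which its call begins.
- robot.close_job(): hands the job in; it is judged then, once.
The state is a dict: "time": time; "joint_positions": joint angles; "qvel": joint speeds; "joint_torque": joint torques, N m; "tool_pos": TCP position; "ee_rot": TCP orientation; "wrist_force": force on the tool from outside, world axes, zero at the start; "wrist_torque": the same for the moment, N m; "width": finger opening in m; "finger_force": force on a finger pad.
Only numpy, scipy, OpenCV 4.12 (cv2) and the standard library are available. Lean on these libraries where they do the work, as an engineer would, in place of code of your own. Each camera call takes 0.05 s, during which the arm holds its last target. There are 200 camera calls.

## Working session

There is one attempt and no reset: what is moved stays moved. The work goes in short steps, Python scripts to look and compute and a tool call to move; the robot and the scene stay as the last step left them, time stands still between calls to the robot, and variables do not carry over. Pictures are saved under pics/ and viewed, at most 10 in all, crops included, and the job is handed in when it is done.

Besides the shell and the picture viewer there is one more tool, called after "Emit:" as name(argument=value, ...) on one line, values as JSON. carry_out: Moves the arm, as the interface text tells. Its arguments: {"type":"object","properties":{"steps":{"type":"array","items":{"type":"array"}}},"required":["steps"]}

```bash
mkdir -p pics
cat > h.py <<'E'
import numpy as np, cv2, pickle
from bench import robot
from scipy.spatial.transform import Rotation as Ro
def snap(n,f):
    s=robot.snapshot(n); pickle.dump(s,open(f'pics/{f}.pkl','wb')); cv2.imwrite(f'pics/{f}.png',s['image'][:,:,::-1]); return s
def load(f): return pickle.load(open(f'pics/{f}.pkl','rb'))
def cloud(s):
    h,w=s['z_map'].shape; u,v=np.meshgrid(np.arange(w),np.arange(h))
    p=cv2.undistortPoints(np.stack([u,v],-1).reshape(-1,1,2).astype(float),s['mtx'],s['D']).reshape(h,w,2)
    z=s['z_map'][...,None]; c=np.concatenate([p*z,z],-1)
    return (c-s['t'])@s['R']   # world
def pix(s,pts): return cv2.projectPoints(np.array(pts,float).reshape(-1,1,3),cv2.Rodrigues(s['R'])[0],s['t'],s['mtx'],s['D'])[0].reshape(-1,2)
E
python3 - <<'E'
from h import *
a=snap('scene','s0');b=snap('top','t0')
for s in(a,b): print(s['t'],(-s['R'].T@s['t']).round(3))
print(robot.get_obs())
E
```

```text
[ 0.2254085  -0.4208361   1.45479021] [1.097 0.249 1.039]
[-0.0232605   0.60923789  1.13727653] [0.396 0.02  1.228]
{'time': 0.1, 'joint_positions': array([-1.27310691e+00,  8.78959898e-02,  1.37210352e+00,  1.31098393e-05,
        1.68357780e+00, -1.03127536e-01]), 'qvel': array([-0.00036673, -0.00210467, -0.00276437,  0.00060667,  0.00126659,
       -0.00081386]), 'joint_torque': array([ 2.04145377e-03, -3.41250622e+01, -3.03302729e+01,  7.20862322e-02,
        3.04219779e-02, -1.03835437e-04]), 'tool_pos': array([ 0.2144193 , -0.50588957,  0.17531293]), 'ee_rot': array([-3.13961988e+00, -2.17270138e-04,  4.00818198e-01]), 'wrist_force': array([-0.26878149,  0.6550448 , -0.03962162]), 'wrist_torque': array([-0.0428605 , -0.01616678, -0.0493771 ]), 'finger_force': 0.0, 'width': 0.09396332397550146}
```

View pics/t0.png

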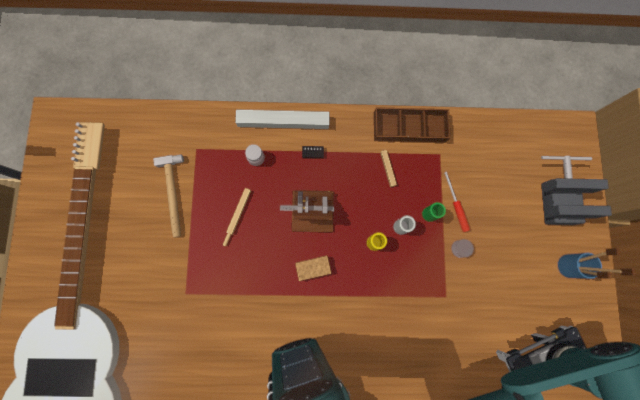

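View pics/s0.png

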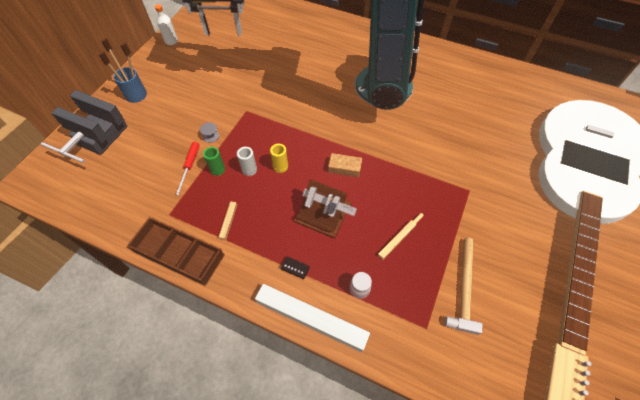

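The top view shows the blank at about (237,217), with its tenon end at (225,244). The gauge is at (313,210), the metal cup at (404,226), between the green and yellow ones, and the plain stick at (389,168). The scene view agrees.

Run:
```python
from h import *
s=load('t0');P=cloud(s);im=s['image'].astype(int)
print('bench z',np.median(P[270:290,200:280,2]), 'res', np.linalg.norm(P[220,300]-P[220,301]))
# stick
r=np.zeros((400,640),bool); r[180:252,215:262]=1
m=r&(im[...,1]>90)
q=P[m]; ctr,ev=q[:,:2].mean(0),np.linalg.svd(q[:,:2]-q[:,:2].mean(0),full_matrices=False)[2]
a=ev[0]*(-1 if ev[0,0]>0 else 1); t=(q[:,:2]-ctr)@a
print('stick n',m.sum(),'axis',a,'yaw',np.degrees(np.arctan2(a[1],a[0])),'mid',ctr+a*(t.max()+t.min())/2,'len',np.ptp(t),'z',np.median(q[:,2]))
# cup top rim
r=np.zeros((400,640),bool); r[212:240,390:420]=1
q=P[r&(P[...,2]>.082)&(P[...,2]<.1)]; c,rad=cv2.minEnclosingCircle(q[:,:2].astype(np.float32)); print('cup',c,rad,q[:,2].max())
# gauge crop
for n,f,b in(('t0','gt',(270,180,90,65)),('s0','gs',(285,170,90,75))):
    s=load(n);x,y,w,h=b; cv2.imwrite(f'pics/{f}.png',cv2.resize(s['image'][y:y+h,x:x+w,::-1],None,fx=7,fy=7,interpolation=2))
a=cv2.imread('pics/gt.png');b=cv2.imread('pics/gs.png');b=b[:a.shape[0]]; 
cv2.imwrite('pics/g.png',cv2.resize(np.vstack([a,b]),None,fx=.65,fy=.65))
s=load('t0');
for v in range(188,236,4): print(v,' '.join('%3d'%(1000*P[v,u,2]) for u in range(276,342,3)))
```

```text
bench z -0.0002977028985346839 res 0.003149278784827342
stick n 383 axis [-0.95622024  0.29264801] yaw 162.9834447391952 mid [0.55849392 0.25332303] len 0.19344908746443373 z 0.016287800668329307
cup (0.5361440181732178, -0.2642417252063751) 0.0243147611618042 0.09223232873591197
188   3  -3   0  -1   0   0   0   0   3 1228  -1   0   1  -3   0  -1  -1   1   1   0  -5   4
192   0   0   1   0   0  -3   9  39 104  39  42  39  43  35  38  39  39  37  38  11  -3  -3
196   1  -1   0   0  -2   2   8  30 118  31  31  32  32  29  32  27  29  27  27  15  -2  -2
200  -4   1   0  -1   1  -7  42  47 105  71  85  43  50  41  46  45  81  43  43   8   0  -1
204   4   4  -2   0   0  -1  65  63  97  59  99  61  62  57  58  59  96  98  59  10   2   3
208   0   1  80  79  77  81  74  76 106  97 108  77  77  78  75  78 105 103  72  73  -1   1
212  -2   1   1  -2  -1   0  94  94  94  89  95  89  91  88  88  92  95  92  87  -5  -3  -1
216   0   0   2   1   1   0 101 105 102 101  99 101  97 102 105 103 108 108 101   0  -3   0
220   3   0   5   0   0  -2  10  11   9  10  10  11   8  14  15  13  12  10  12  -6   2   4
224   0  -3  -2   0   2  -1  14  12   9  14   8  14  14  13  13  10  14  10  11  -4   0   4
228  -4   3   3  -2  -2   0  12   8  10  10  13  13  14  15  10  10   6  11   9  -1   2   0
232  -1  -4   0   0  -3   0   0   0   0   0   2   3  -1  -3  -3   0   1   2   0   0   0   2
```

View pics/g.png

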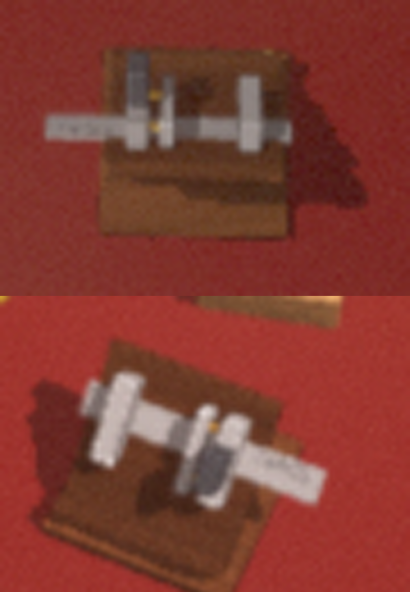

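The enlarged gauge crop shows the stop on the far side and the upper bed edge towards the robot. The moving jaw, tab and rail are on the left (+y), at crop (137,90), and the fixed jaw is on the right at (250,110). The base's near corners are at crop (98,233) and (288,237), which is full-image (291.5,231) and (333,232).

```bash
cat >> h.py <<'E'
def ray(s,u,v,z):
    p=cv2.undistortPoints(np.array([[[u,v]]],float),s['mtx'],s['D']).ravel(); d=s['R'].T@np.array([p[0],p[1],1]); o=-s['R'].T@s['t']
    return o+d*(z-o[2])/d[2]
def move(x,y,z,yawdeg):
    "shift in tool axes (pointing down) and turn in 10deg units"
    o=robot.get_obs(); R=Ro.from_euler('xyz',o['ee_rot']).as_matrix(); d=R.T@(np.array([x,y,z])-o['tool_pos'])
    t=-(np.degrees(yawdeg*0+np.radians(yawdeg)-o['ee_rot'][2])+180)%360-180
    return d.round(4),round(t/10,3)
E
python3 - <<'E'
from h import *
from scipy.optimize import least_squares
s=load('t0');P=cloud(s)
print('base near edge', ray(s,291.5,231.2,.012),ray(s,333.3,232.1,.012))
# bed plane
r=np.zeros((400,640),bool); r[190:219,293:336]=1
q=P[r&(P[...,2]>.025)]
f=lambda p:(q[:,2]-(p[0]*q[:,0]+p[1]*q[:,1]+p[2]))
p=least_squares(f,[-1,0,.6],loss='cauchy',f_scale=.002).x
print('plane',p,'yaw of upslope',np.degrees(np.arctan2(p[1],p[0])))
# z=30+(x+50) -> gauge x=0 at z=80
for y in(-.02,.0,.02,.04,.06): print(y,'x at z=.08',(.08-p[2]-p[1]*y)/p[0])
h=P[...,2]-(P[...,0]*p[0]+P[...,1]*p[1]+p[2])
# heights normal to bed
for v in range(196,217,2): print(v,' '.join('%3d'%(707*h[v,u]) for u in range(290,338)))
print('y of cols at v=206',[(u,(P[206,u]*1000).round().tolist()) for u in (297,301,307,311,320,324,327,333)])
print(move(.525,.2636,.10,-17),move(.525,.2636,.003,-17))
E
```

```text
base near edge [0.51472481 0.08050254 0.012     ] [ 0.51413197 -0.04978064  0.012     ]
plane [-0.96395695  0.0037095   0.63381102] yaw of upslope 179.77951532270976
-0.02 x at z=.08 0.5744414513742303
0.0 x at z=.08 0.5745184154255167
0.02 x at z=.08 0.5745953794768032
0.04 x at z=.08 0.5746723435280896
0.06 x at z=.08 0.574749307579376
196 -18 -18 -18 -14 -14   0  -1  -2  47  46  48  49  48  -1  -2  -1   0   0  -2   0   0   0   0   0  -2  -1  -3  -3   0   0  -2  -2   0  -2  -1  -1  -1  -2  -1   0  -1  -1 -12  -8 -18 -14 -19 -16
198 -24 -25 -22 -13 -19   0   0   1  40  41  41  41  41  -2   0  -1  21  20  -3   0   0  -2   0  -1   0   0  -1  -1  -1  -3  -2  -3  -1  21  20  20  20  -1   0   0  -1   0 -16 -17 -21 -21 -23 -21
200 -27 -33 -31 -22  -3   0   0   0  35  35  33  32  35  13  11  12  21  20  -1  -2   0  -1   1  -1   0  -3  -1   1   0   0   0   0   1  19  20  20  19  -1   0  -1  -1   0 -21 -21 -26 -26 -26 -26
202 -32 -34 -29 -25   0   0  -1  -1  26  28  29  27  28  -2   0   0  23  20  -1   0  -1  -1  -1  -1   0   0  -2   0   0   0   1   0   3  20  21  22  21  -1   1  -2  -2  -1 
[... 1058 characters left out ...]
1   1   2   0   1   0   0  -2   1   3   0   0   1  -1   1   1   1   0   1  -1  -1   1   2   0  -1   2   0   0   1   1 -50 -57 -58 -56 -59 -57
216 -63 -64 -56  -3  -1  -2  -1   1   1  -1   0   0  -3  -1  -2   2  -2   0   0   0  -2   1  -3  -3   0   0   2   0   1   1   1   0   1   0   3   3   0   3   3   2   0  -1   0 -62 -62 -64 -63 -61
y of cols at v=206 [(297, [585.0, 63.0, 70.0]), (301, [579.0, 50.0, 110.0]), (307, [580.0, 33.0, 106.0]), (311, [586.0, 21.0, 71.0]), (320, [587.0, -6.0, 68.0]), (324, [581.0, -17.0, 106.0]), (327, [582.0, -26.0, 101.0]), (333, [587.0, -45.0, 68.0])]
(array([ 0.5862, -0.5872,  0.0766]), np.float64(3.997)) (array([ 0.5862, -0.587 ,  0.1736]), np.float64(3.997))
```

Emit:
carry_out(steps=[[[0.042, -0.042, 0], 0.5, -1], [[0.084, -0.084, 0], 1, -1], [[0.126, -0.126, 0], 1.5, -1], [[0.168, -0.168, 0], 2, -1], [[0.21, -0.21, 0], 2.5, -1], [[0.252, -0.252, 0], 3, -1], [[0.294, -0.294, 0], 3.5, -1], [[0.336, -0.336, 0], 4, -1], [[0.378, -0.378, 0], 4, -1], [[0.42, -0.42, 0], 4, -1]])

```text
time: 1.35
tool_pos: [0.4376, 0.0461, 0.1761]
ee_rot: [3.141, -0.0, -0.297]
wrist_force: [0.6, 0.8, -0.3]
width: 0.094
finger_force: 0.0
```

Run:
```python
from h import *
print(robot.get_obs()['tool_pos'],robot.get_obs()['ee_rot'],move(.525,.2636,.12,-17))
s=load('t0');P=cloud(s)
print([(u,(P[224,u]*1000).round().tolist()) for u in (290,291,292,293,294,330,331,332,333,334)])
```

```text
[0.43760625 0.04611996 0.17611159] [ 3.14125370e+00 -2.03548267e-04 -2.97073253e-01] (array([ 0.0199, -0.2336,  0.056 ]), np.float64(-0.002))
[(290, [539.0, 86.0, 0.0]), (291, [539.0, 83.0, -2.0]), (292, [537.0, 80.0, 12.0]), (293, [537.0, 76.0, 12.0]), (294, [537.0, 73.0, 14.0]), (330, [539.0, -39.0, 12.0]), (331, [540.0, -42.0, 10.0]), (332, [540.0, -46.0, 6.0]), (333, [541.0, -50.0, -4.0]), (334, [541.0, -52.0, 2.0])]
```

Run:
```python
from h import *
s=snap('wrist','w1');print((-s['R'].T@s['t']).round(3),s['R'].round(2).tolist())
print(robot.get_obs()['tool_pos'],move(.525,.2636,.12,-17))
```

```text
[0.507 0.023 0.385] [[-0.29, -0.96, 0.0], [-0.92, 0.28, 0.26], [-0.24, 0.07, -0.97]]
[0.43901411 0.05307013 0.17564402] (array([ 0.0225, -0.2259,  0.0571]), np.float64(0.044))
```

View pics/w1.png

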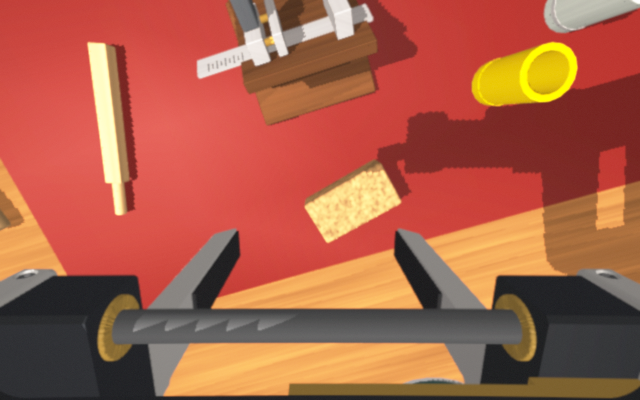

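Emit:
carry_out(steps=[[[0.005, -0.058, 0.01], 0, -1], [[0.01, -0.116, 0.02], 0, -1], [[0.015, -0.174, 0.03], 0, -1], [[0.02, -0.234, 0.04], 0, -1], [[0.02, -0.234, 0.05], 0, -1], [[0.02, -0.234, 0.05], 0, -1]])

```text
time: 2.15
tool_pos: [0.5239, 0.261, 0.1244]
ee_rot: [3.138, 0.003, -0.297]
wrist_force: [-0.4, -1.7, -0.3]
width: 0.094
finger_force: 0.0
```

The wrist view shows the blank's foot edge at (100,44) and its tip at (121,213). The near corners of the gauge base are at (269,123) and (375,92), and its upper bed corners at (245,90) and (377,50).

Run:
```python
from h import *
s=load('w1');P=cloud(s)
f=ray(s,100,44,.018);t=ray(s,121,213,.012);a=(t-f)[:2];print('foot',f,'tip',t,'len',np.linalg.norm(a),'yaw',np.degrees(np.arctan2(a[1],a[0])))
a/=np.linalg.norm(a);g=f[:2]+.13*a;print('grip',g)
print('base',ray(s,269,123,.012),ray(s,375,92,.012),'bedtop',ray(s,245,90,.104),ray(s,377,50,.104))
b=robot.get_obs();print(b['tool_pos'],move(g[0],g[1],.003,-17.0))
w=snap('wrist','w2')
```

```text
foot [0.64328468 0.21934915 0.018     ] tip [0.46762129 0.28579168 0.012     ] len 0.18780904261563255 yaw 159.2814879104272
grip [0.52169181 0.26534017]
base [0.51638954 0.07735562 0.012     ] [ 0.51343467 -0.04691487  0.012     ] bedtop [0.54537712 0.07442038 0.104     ] [ 0.54277344 -0.03899849  0.104     ]
[0.52392796 0.26095874 0.12442642] (array([-0.0031, -0.0039,  0.1214]), np.float64(-0.003))
```

View pics/w2.png

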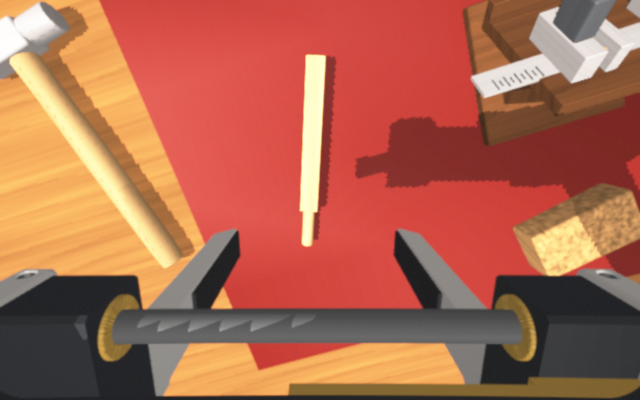

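Blank in the wrist view: foot edge centre (315,55), shoulder (310,211), tip (308,245).

Run:
```python
from h import *
s=load('w2');
f=ray(s,315,55,.018);t=ray(s,310,211,.018);a=(t-f)[:2];print('foot',f,'sh',t,'len',np.linalg.norm(a),'yaw',np.degrees(np.arctan2(a[1],a[0])))
a/=np.linalg.norm(a);g=t[:2]-.02*a;print('grip',g)
b=robot.get_obs();print(b['tool_pos'],move(g[0],g[1],.003,-18.0))
```

```text
foot [0.64558465 0.22337704 0.018     ] sh [0.50440914 0.27221511 0.018     ] len 0.1493843408912595 yaw 160.91751602327858
grip [0.52331012 0.26567653]
[0.52448362 0.26064538 0.12575309] (array([-0.0025, -0.0047,  0.1227]), np.float64(0.091))
```

Emit:
carry_out(steps=[[[-0.002, -0.005, 0.05], 0.2, -1], [[-0.002, -0.005, 0.09], 0.2, -1], [[-0.002, -0.005, 0.115], 0.2, -1], [[-0.002, -0.005, 0.121], 0.2, -1], [[-0.002, -0.005, 0.121], 0.2, 1], [[-0.002, -0.005, 0.121], 0.2, 1], [[-0.002, -0.005, 0.121], 0.2, 1], [[-0.002, -0.005, 0.121], 0.2, 1], [[-0.002, -0.005, 0.121], 0.2, 1]])

```text
time: 3.32
tool_pos: [0.5247, 0.2675, 0.0056]
ee_rot: [-3.141, -0.0, -0.332]
wrist_force: [-0.8, -0.6, 1.3]
width: 0.0474
finger_force: 0.0
```

Emit:
carry_out(steps=[[[0, 0, 0], 0, 1], [[0, 0, 0], 0, 1], [[0, 0, 0], 0, 1], [[0, 0, 0], 0, 1], [[0, 0, 0], 0, 1], [[0, 0, 0], 0, 1], [[0, 0, -0.05], 0, 1], [[0, 0, -0.1], 0, 1], [[0, 0, -0.16], 0, 1], [[0, 0, -0.22], 0, 1]])

```text
time: 4.58
tool_pos: [0.5243, 0.2673, 0.2272]
ee_rot: [3.142, -0.0, -0.332]
wrist_force: [1.2, -0.2, 0.2]
width: 0.0005
finger_force: 0.0
```

Run:
```python
from h import *
o=robot.get_obs();print(o['tool_pos'],o['ee_rot'],o['width'],o['finger_force'])
s=snap('scene','s1'); c=pix(s,[o['tool_pos']])[0];print(c)
w=snap('wrist','w3')
x,y=int(c[0])-70,int(c[1])-60
cv2.imwrite('pics/m1.png',np.hstack([cv2.resize(s['image'][y:y+130,x:x+130,::-1],(400,400)),w['image'][:,140:500,::-1]]))
```

```text
[0.52434952 0.26725587 0.22717214] [ 3.14153870e+00 -5.02335304e-05 -3.32296026e-01] 0.0005442842920111133 0.0
[425.53778807 186.52704904]
```

View pics/m1.png

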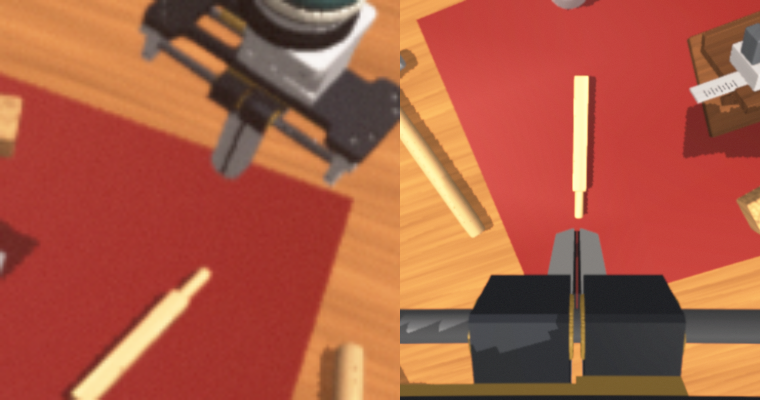

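The wrist half shows the blank still on the bench: foot (322,76), shoulder (320,190), tip (318,217). The fingers closed empty.

Run:
```python
from h import *
w=load('w3');P=cloud(w)
for u,v in((322,76),(320,190),(318,217)): print(ray(w,u,v,.018),P[v,u])
print('tcp pix',pix(w,[[0.5243,.2673,.2272],[0.5243,.2673,.018]]))
s=load('w2');P2=cloud(s);print('w2',P2[55,315],P2[211,310]); print('finger depth w3', P[235:262:6,318], P[235:250:5,300])
s=load('s1');P=cloud(s);r=s['image'].astype(int);m=np.zeros((400,640),bool);
x,y=355,126
for u,v in((85,395),(180,297),(205,272)): U,V=x+u*130/400,y+v*130/400;print('scene',ray(s,U,V,.018))
```

```text
[0.64488127 0.22183563 0.018     ] [0.64462534 0.22193645 0.02013823]
[0.50540617 0.27216975 0.018     ] [0.50557688 0.27211143 0.0188323 ]
[0.4692205  0.28753579 0.018     ] [0.46880017 0.28768954 0.01654747]
tcp pix [[317.95643092 224.55390711]
 [318.90832306 176.1629662 ]]
w2 [0.6454727  0.22341057 0.01869032] [0.50450352 0.27217998 0.01832993]
finger depth w3 [[0.53331734 0.26385992 0.27504195]
 [0.53268488 0.26402703 0.28279131]
 [0.53304037 0.26384317 0.29234757]
 [0.53335749 0.2636788  0.30092705]
 [0.53307359 0.26373477 0.30735455]] [[0.53791531 0.27302848 0.2788094 ]
 [0.53756574 0.27268535 0.28598349]
 [0.53752683 0.27221446 0.29340592]]
scene [0.64215675 0.22835261 0.018     ]
scene [0.51110869 0.27629243 0.018     ]
scene [0.47541629 0.28989481 0.018     ]
```

Emit:
carry_out(steps=[[[0.002, 0, 0.04], 0, -1], [[0.002, 0, 0.08], 0, -1], [[0.002, 0, 0.11], 0, -1], [[0.002, 0, 0.14], 0, -1], [[0.002, 0, 0.17], 0, -0.5], [[0.002, 0, 0.2], 0, -0.2], [[0.002, 0, 0.215], 0, -0.2], [[0.002, 0, 0.222], 0, -0.2], [[0.002, 0, 0.226], 0, -0.2], [[0.002, 0, 0.226], 0, -0.2]])

```text
time: 5.92
tool_pos: [0.5272, 0.2669, 0.0001]
ee_rot: [-3.141, -0.001, -0.332]
wrist_force: [0.1, 1.2, 0.4]
width: 0.0563
finger_force: 0.0
```

Emit:
carry_out(steps=[[[0, 0, 0], 0, 1], [[0, 0, 0], 0, 1], [[0, 0, 0], 0, 1], [[0, 0, 0], 0, 1]])

```text
time: 6.42
tool_pos: [0.5266, 0.2667, -0.0006]
ee_rot: [-3.142, -0.0, -0.332]
wrist_force: [-0.2, -0.1, -0.1]
width: 0.02
finger_force: 0.0
```

Emit:
carry_out(steps=[[[0, 0, 0], 0, 1], [[0, 0, 0], 0, 1], [[0, 0, 0], 0, 1]])

```text
time: 6.8
tool_pos: [0.5265, 0.2667, -0.0007]
ee_rot: [3.141, 0.0, -0.332]
wrist_force: [0.8, -0.6, 0.5]
width: 0.0002
finger_force: 0.0
```

Run:
```python
from h import *
s=snap('scene','s2'); w=snap('wrist','w4'); t=snap('top','t1')
cv2.imwrite('pics/m2.png',np.hstack([cv2.resize(s['image'][170:270,340:440,::-1],(400,400)),w['image'][:,140:500,::-1]]))
print(pix(s,[[.5265,.2667,0]])-[340,170],pix(w,[[.5265,.2667,0]]))
```

```text
[[67.5378127  58.36308104]] [[314.54693473 225.81922702]]
```

View pics/m2.png

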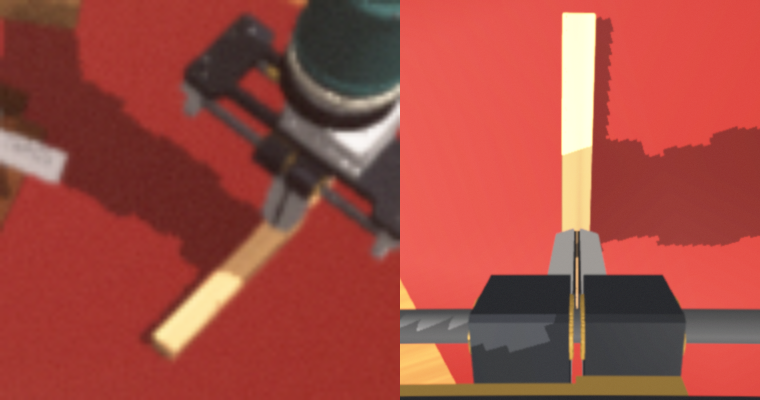

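The blank lies under the closed fingers, whose visible ends are at about wrist (315,230), apparently above it. I'll check the depth there.

Run:
```python
from h import *
w=load('w4');P=cloud(w)
for v in range(222,276,4): print(v,[(P[v,u]*1000).round().tolist() for u in (304,312,316,324)])
s=load('s2');Q=cloud(s)
for v in range(42,66,3): print(v,[(Q[170+v,340+u]*1000).round().tolist() for u in (66,70,74)])
print(robot.hold_point_z,robot.get_obs()['joint_positions'])
```

```text
222 [[537.0, 270.0, 18.0], [535.0, 265.0, 18.0], [535.0, 263.0, 19.0], [533.0, 258.0, 18.0]]
226 [[535.0, 271.0, 19.0], [533.0, 266.0, 19.0], [532.0, 264.0, 19.0], [530.0, 259.0, 17.0]]
230 [[532.0, 272.0, 19.0], [535.0, 265.0, 32.0], [530.0, 264.0, 20.0], [533.0, 258.0, 32.0]]
234 [[537.0, 269.0, 38.0], [535.0, 265.0, 39.0], [533.0, 263.0, 34.0], [533.0, 259.0, 38.0]]
238 [[536.0, 269.0, 44.0], [535.0, 265.0, 44.0], [533.0, 263.0, 41.0], [533.0, 259.0, 45.0]]
242 [[536.0, 269.0, 51.0], [535.0, 265.0, 51.0], [532.0, 264.0, 45.0], [533.0, 259.0, 50.0]]
246 [[536.0, 269.0, 56.0], [535.0, 265.0, 56.0], [533.0, 263.0, 53.0], [533.0, 259.0, 55.0]]
250 [[536.0, 269.0, 60.0], [535.0, 265.0, 60.0], [533.0, 263.0, 58.0], [533.0, 259.0, 60.0]]
254 [[536.0, 268.0, 65.0], [535.0, 265.0, 66.0], [533.0, 263.0, 62.0], [533.0, 259.0, 66.0]]
258 [[536.0, 268.0, 70.0], [535.0, 264.0, 71.0], [533.0, 263.0, 67.0], [533.0, 259.0, 70.0]]
262 [[536.0, 268.0, 75.0], [534.0, 265.0, 73.0], [533.0, 263.0, 72.0], [533.0, 259.0, 74.0]]
266 [[536.0, 268.0, 78.0], [535.0, 265.0, 78.0], [533.0, 263.0, 76.0], [533.0
[... 164 characters left out ...]
, 264.0, 77.0], [533.0, 260.0, 85.0]]
42 [[478.0, 245.0, 3.0], [556.0, 255.0, 142.0], [557.0, 265.0, 150.0]]
45 [[485.0, 249.0, -1.0], [534.0, 259.0, 89.0], [562.0, 267.0, 144.0]]
48 [[495.0, 252.0, -2.0], [533.0, 262.0, 74.0], [539.0, 271.0, 91.0]]
51 [[532.0, 255.0, 47.0], [533.0, 265.0, 58.0], [539.0, 275.0, 75.0]]
54 [[515.0, 258.0, 1.0], [537.0, 268.0, 48.0], [533.0, 278.0, 49.0]]
57 [[533.0, 261.0, 16.0], [529.0, 272.0, 17.0], [515.0, 283.0, 1.0]]
60 [[545.0, 264.0, 21.0], [536.0, 275.0, 13.0], [525.0, 286.0, 2.0]]
63 [[551.0, 267.0, 16.0], [538.0, 278.0, 1.0], [533.0, 289.0, 0.0]]
0.0188 [ 3.72877191e-01  2.73152448e-01  1.51450734e+00 -4.00476573e-05
  1.35394873e+00  2.27595629e+00]
```

The depth shows the real finger ends about 30 mm above the reported TCP, so I need to go about 26 mm lower. I'll do that gently and watch the force.

Emit:
carry_out(steps=[[[0, 0, 0], 0, -0.2], [[0, 0, 0], 0, -0.2], [[0, 0, 0], 0, -0.2], [[0, 0, 0], 0, -0.2], [[0, 0, 0], 0, -0.2], [[0, 0, 0.006], 0, -0.2], [[0, 0, 0.012], 0, -0.2], [[0, 0, 0.018], 0, -0.2], [[0, 0, 0.022], 0, -0.2], [[0, 0, 0.022], 0, -0.2]])

```text
time: 8.2
tool_pos: [0.5262, 0.2666, -0.0233]
ee_rot: [3.141, 0.001, -0.332]
wrist_force: [0.1, 0.3, 1.1]
width: 0.0562
finger_force: 0.0
```

Emit:
carry_out(steps=[[[0, 0, 0], 0, -0.2]])

```text
time: 8.32
tool_pos: [0.5267, 0.2668, -0.0225]
ee_rot: [-3.141, -0.0, -0.332]
wrist_force: [0.2, 0.8, 0.4]
width: 0.0564
finger_force: 0.0
```

No contact, so the offset is real. I'll go 2 mm lower and grip.

Emit:
carry_out(steps=[[[0, 0, 0.002], 0, 1], [[0, 0, 0.002], 0, 1], [[0, 0, 0.002], 0, 1], [[0, 0, 0.002], 0, 1], [[0, 0, 0.002], 0, 1], [[0, 0, 0.002], 0, 1], [[0, 0, 0.002], 0, 1]])

```text
time: 9.2
tool_pos: [0.5266, 0.2667, -0.0246]
ee_rot: [-3.142, -0.0, -0.332]
wrist_force: [-0.3, -1.3, -0.5]
width: 0.0177
finger_force: 30.0
```

Emit:
carry_out(steps=[[[0, 0, -0.02], 0, 1], [[0, 0, -0.06], 0, 1], [[0, 0, -0.1], 0, 1], [[0, 0, -0.14], 0, 1], [[0, 0, -0.18], 0, 1], [[0, 0, -0.22], 0, 1], [[0, 0, -0.23], 0, 1], [[0, 0, -0.23], 0, 1]])

```text
time: 10.2
tool_pos: [0.5265, 0.2667, 0.2049]
ee_rot: [3.141, -0.0, -0.332]
wrist_force: [0.5, -0.5, -0.8]
width: 0.0177
finger_force: 30.0
```

```bash
cat >> h.py <<'E'
def stick(s,lo=.02,r=.2,o=None):
    "fit held stick: pale points near the TCP; returns ends & tilt"
    o=robot.get_obs(); P=cloud(s); im=s['image'].astype(int); hsv=cv2.cvtColor(s['image'],cv2.COLOR_RGB2HSV).astype(int)
    m=(hsv[...,0]>12)&(hsv[...,0]<32)&(hsv[...,1]>50)&(hsv[...,1]<175)&(im[...,1]>80)&(P[...,2]>lo)&(np.linalg.norm(P-o['tool_pos']-[0,0,.03],axis=-1)<r)
    k,l,st,_=cv2.connectedComponentsWithStats(m.astype(np.uint8)); m=l==(1+st[1:,4].argmax()); q=P[m]; c=np.median(q,0)
    a=np.linalg.svd(q-c,full_matrices=False)[2][0]; 
    if a[0]>0: a=-a
    t=(q-c)@a; return dict(n=len(q),foot=(c+a*np.percentile(t,1)).round(4),tip=(c+a*np.percentile(t,99)).round(4),tilt=np.degrees(np.arcsin(a[2])).round(1),yaw=np.degrees(np.arctan2(a[1],a[0])).round(1))
E
python3 - <<'E'
from h import *
o=robot.get_obs();print(o['tool_pos'],o['width'],o['finger_force'])
s=snap('scene','s3');w=snap('wrist','w5');c=pix(s,[o['tool_pos']])[0].astype(int)
for n in 'scene','wrist': 
    try: print(stick(s if n=='scene' else w))
    except Exception as e: print(e)
cv2.imwrite('pics/m3.png',np.hstack([cv2.resize(s['image'][c[1]-50:c[1]+80,c[0]-65:c[0]+65,::-1],(400,400)),w['image'][:,140:500,::-1]]))
E
```

```text
[0.52654538 0.26673664 0.2049455 ] 0.01773406426035438 29.99071776866913
{'n': 433, 'foot': array([0.6485, 0.2282, 0.2469]), 'tip': array([0.5071, 0.2748, 0.249 ]), 'tilt': np.float64(0.8), 'yaw': np.float64(161.8)}
{'n': 10281, 'foot': array([0.6431, 0.2245, 0.2464]), 'tip': array([0.4921, 0.2771, 0.246 ]), 'tilt': np.float64(-0.1), 'yaw': np.float64(160.8)}
```

View pics/m3.png

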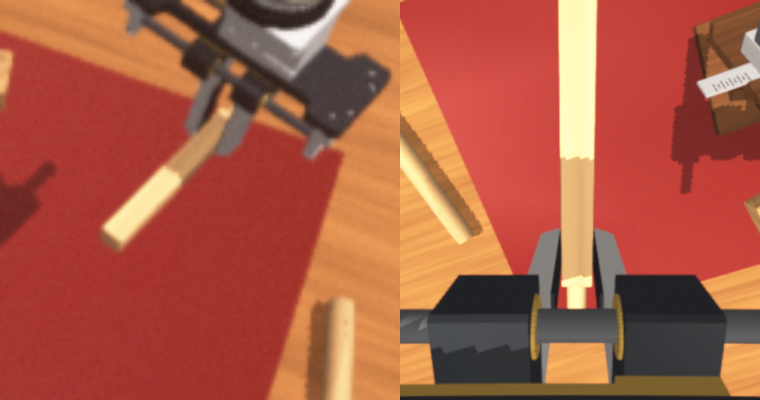

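The crop shows the blank held firmly and level, pointing away from the robot. The tool can't tilt, so I'll turn the blank in the grip: first press the tenon on a fixed edge, then push the foot against a fixed wall.

Run:
```python
from h import *
for n in('w1','w2','w3','w5'):
    P=cloud(load(n)); 
    for ys in((.06,.075),(0,.03),(-.03,-.01)):
        m=(P[...,1]>ys[0])&(P[...,1]<ys[1])&(P[...,0]>.50)&(P[...,0]<.60)
        q=P[m]
        print(n,ys,[(z,int(((q[:,2]>z/1000)&(q[:,2]<z/1000+.015)).sum()), (np.percentile(q[(q[:,2]>z/1000)&(q[:,2]<z/1000+.015),0],[5,95])*1000).round().tolist() if ((q[:,2]>z/1000)&(q[:,2]<z/1000+.015)).sum()>3 else 0) for z in range(5,110,15)])
P=cloud(load('t0'))
m=(P[...,1]>.082)&(P[...,1]<.13)&(P[...,2]>.06)&(P[...,0]>.5)&(P[...,0]<.62);q=P[m];print('rail L',q.min(0),q.max(0))
for n in('w2','w3','w5'):
    P=cloud(load(n));m=(P[...,1]>.06)&(P[...,1]<.13)&(P[...,2]>.06)&(P[...,2]<.115)&(P[...,0]>.53)&(P[...,0]<.62);q=P[m];
    m2=q[:,1]>.09;print(n,'left bed y', np.percentile(q[q[:,0]<.565,1],[50,99]) if (q[:,0]<.565).any() else 0,'rail',q[m2].min(0) if m2.any() else 0,q[m2].max(0) if m2.any() else 0, 'xmin',q[:,0].min())
print(move(.558,.13,.20,90))
```

```text
w1 (0.06, 0.075) [(5, 478, [516.0, 551.0]), (20, 0, 0), (35, 0, 0), (50, 68, [591.0, 600.0]), (65, 133, [576.0, 589.0]), (80, 213, [561.0, 575.0]), (95, 407, [544.0, 584.0])]
w1 (0, 0.03) [(5, 966, [516.0, 550.0]), (20, 27, [551.0, 551.0]), (35, 0, 0), (50, 298, [590.0, 599.0]), (65, 443, [576.0, 589.0]), (80, 558, [561.0, 575.0]), (95, 796, [543.0, 559.0])]
w1 (-0.03, -0.01) [(5, 641, [517.0, 550.0]), (20, 17, [551.0, 551.0]), (35, 0, 0), (50, 24, [590.0, 599.0]), (65, 66, [577.0, 597.0]), (80, 214, [560.0, 590.0]), (95, 1226, [544.0, 586.0])]
w2 (0.06, 0.075) [(5, 1075, [519.0, 597.0]), (20, 132, [551.0, 562.0]), (35, 194, [552.0, 599.0]), (50, 538, [553.0, 599.0]), (65, 755, [568.0, 598.0]), (80, 1518, [555.0, 597.0]), (95, 1409, [545.0, 598.0])]
w2 (0, 0.03) [(5, 489, [516.0, 539.0]), (20, 0, 0), (35, 0, 0), (50, 79, [591.0, 599.0]), (65, 169, [577.0, 589.0]), (80, 374, [561.0, 574.0]), (95, 378, [543.0, 560.0])]
w2 (-0.03, -0.01) [(5, 206, [516.0, 524.0]), (20, 0, 0), (35, 0, 0), (50, 121, [591.0, 600.0]), (65, 38, [588.0, 599.0]), (80, 0, 0), (95, 0, 0)]
w3 (0.06, 0.075) [(5, 5
[... 921 characters left out ...]
) [(5, 200, [515.0, 528.0]), (20, 0, 0), (35, 0, 0), (50, 65, [591.0, 600.0]), (65, 249, [580.0, 599.0]), (80, 722, [562.0, 599.0]), (95, 1270, [546.0, 588.0])]
rail L [0.57006383 0.08322213 0.06369776] [0.58818469 0.11384055 0.08598552]
w2 left bed y [0.07102554 0.07517803] rail [0.5691577  0.09000336 0.06763693] [0.58738961 0.11529619 0.08538248] xmin 0.5422895890130548
w3 left bed y [0.06993633 0.07506826] rail [0.56968914 0.09009217 0.06745661] [0.58712961 0.11422771 0.08585724] xmin 0.5428854252247
w5 left bed y [0.07013712 0.07536318] rail [0.56949036 0.09015285 0.06851952] [0.58711148 0.11455567 0.08569707] xmin 0.5425488730111077
(array([0.0751, 0.1183, 0.0028]), np.float64(-10.904))
```

Emit:
carry_out(steps=[[[0.007, 0.013, 0], -1, 1], [[0.014, 0.026, 0], -2, 1], [[0.021, 0.038, 0], -3, 1], [[0.028, 0.05, 0], -4, 1], [[0.035, 0.063, 0], -5, 1], [[0.042, 0.076, 0], -6, 1], [[0.049, 0.09, 0], -7, 1], [[0.056, 0.103, 0], -8, 1], [[0.063, 0.116, 0], -9, 1], [[0.068, 0.126, 0], -10, 1]])

```text
time: 11.55
tool_pos: [0.5487, 0.1246, 0.2025]
ee_rot: [-3.137, 0.002, 1.418]
wrist_force: [-0.8, 0.5, -0.0]
width: 0.0178
finger_force: 30.0
```

Emit:
carry_out(steps=[[[0, 0, 0], -0.9, 1], [[0, 0, 0], -0.9, 1], [[0, 0, 0], -0.9, 1]])

```text
time: 11.92
tool_pos: [0.5492, 0.1255, 0.204]
ee_rot: [-3.139, 0.0, 1.568]
wrist_force: [0.1, -0.1, -0.3]
width: 0.0179
finger_force: 30.0
```

Run:
```python
from h import *
print(robot.get_obs()['tool_pos'],robot.get_obs()['ee_rot'],move(.55,.125,.081,90))
for n in('scene','wrist','top'):print(n,stick(snap(n,'x'+n),lo=.13))
```

```text
[0.5492038  0.12547125 0.20400826] [-3.13931012e+00  4.11604395e-04  1.56812789e+00] (array([-0.0004,  0.0011,  0.123 ]), np.float64(-0.015))
scene {'n': 396, 'foot': array([0.5562, 0.1483, 0.2484]), 'tip': array([0.5527, 0.2523, 0.2435]), 'tilt': np.float64(-2.7), 'yaw': np.float64(91.9)}
wrist {'n': 10294, 'foot': array([0.549 , 0.2497, 0.2477]), 'tip': array([0.548 , 0.0898, 0.2465]), 'tilt': np.float64(-0.4), 'yaw': np.float64(-90.4)}
top {'n': 81, 'foot': array([0.5491, 0.2187, 0.2461]), 'tip': array([0.5481, 0.189 , 0.2462]), 'tilt': np.float64(0.2), 'yaw': np.float64(-91.9)}
```

Now I'll lower it so the tenon presses on the bed's corner, in small steps.

Emit:
carry_out(steps=[[[0, 0.001, 0.04], 0, 1], [[0, 0.001, 0.08], 0, 1], [[0, 0.001, 0.11], 0, 1], [[0, 0.001, 0.123], 0, 1], [[0, 0.001, 0.128], 0, 1], [[0, 0.001, 0.132], 0, 1], [[0, 0.001, 0.136], 0, 1], [[0, 0.001, 0.136], 0, 1]])

```text
time: 13.08
tool_pos: [0.5515, 0.126, 0.0707]
ee_rot: [3.139, -0.001, 1.57]
wrist_force: [-1.1, 2.7, 4.9]
width: 0.0176
finger_force: 30.0
```

Run:
```python
from h import *
o=robot.get_obs();print(o['tool_pos'],o['wrist_force'],o['wrist_torque'])
for n in('scene','wrist'):print(n,stick(snap(n,'x'+n),lo=.03))
```

```text
[0.55149219 0.12596588 0.07066075] [-1.12737197  2.67310123  4.89343886] [ 0.06600237  0.16285794 -0.05144544]
scene {'n': 302, 'foot': array([0.5632, 0.1251, 0.1275]), 'tip': array([0.5515, 0.249 , 0.0938]), 'tilt': np.float64(-15.2), 'yaw': np.float64(95.4)}
wrist {'n': 9943, 'foot': array([0.5509, 0.2515, 0.1037]), 'tip': array([0.55  , 0.0924, 0.1166]), 'tilt': np.float64(4.6), 'yaw': np.float64(-90.3)}
```

Emit:
carry_out(steps=[[[0, 0, 0.004], 0, 1], [[0, 0, 0.008], 0, 1], [[0, 0, 0.012], 0, 1], [[0, 0, 0.016], 0, 1], [[0, 0, 0.019], 0, 1], [[0, 0, 0.021], 0, 1], [[0, 0, 0.021], 0, 1]])

```text
time: 14.05
tool_pos: [0.5504, 0.1254, 0.048]
ee_rot: [-3.141, 0.0, 1.57]
wrist_force: [-1.2, 0.4, 3.7]
width: 0.0172
finger_force: 30.0
```

Run:
```python
from h import *
o=robot.get_obs();print(o['tool_pos'],o['wrist_force'],o['wrist_torque'])
for n in('scene','wrist'):print(n,stick(snap(n,'x'+n),lo=.01))
```

```text
[0.55042482 0.12536026 0.04799007] [-1.15215827  0.43947469  3.74213989] [-0.16563998  0.00382639 -0.00149937]
scene {'n': 308, 'foot': array([ 0.4386, -0.0249,  0.0296]), 'tip': array([0.4087, 0.0466, 0.0385]), 'tilt': np.float64(6.5), 'yaw': np.float64(112.7)}
wrist {'n': 6549, 'foot': array([0.5502, 0.1551, 0.2158]), 'tip': array([4.058e-01, 3.000e-04, 3.160e-02]), 'tilt': np.float64(-41.0), 'yaw': np.float64(-133.0)}
```

Emit:
carry_out(steps=[[[0, 0, -0.03], 0, 1], [[0, 0, -0.08], 0, 1], [[-0.012, -0.013, -0.13], 1, 1], [[-0.03, -0.03, -0.152], 2, 1], [[-0.045, -0.05, -0.152], 3, 1], [[-0.06, -0.07, -0.152], 4, 1], [[-0.075, -0.085, -0.152], 5, 1], [[-0.09, -0.1, -0.152], 6, 1], [[-0.105, -0.115, -0.152], 7, 1], [[-0.115, -0.13, -0.152], 8, 1]])

```text
time: 15.4
tool_pos: [0.4195, 0.0103, 0.1989]
ee_rot: [-3.141, 0.002, 0.168]
wrist_force: [0.1, -0.2, -0.0]
width: 0.0178
finger_force: 30.0
```

Emit:
carry_out(steps=[[[0, 0, 0], 1, 1], [[0, 0, 0], 1.1, 1], [[0, 0, 0], 1.1, 1]])

```text
time: 15.78
tool_pos: [0.4204, 0.0108, 0.1996]
ee_rot: [-3.141, 0.001, -0.016]
wrist_force: [0.3, 0.0, -0.5]
width: 0.018
finger_force: 30.0
```

Run:
```python
from h import *
o=robot.get_obs();print(o['tool_pos'],o['ee_rot'],o['width'])
for n in('scene','wrist'):print(n,stick(snap(n,'x'+n),lo=.08,r=.15))
print(move(.425,.0105,.08,-1))
```

```text
[0.4204156  0.01075635 0.19962986] [-3.14123161e+00  1.41462520e-03 -1.56474154e-02] 0.017955575801060684
scene {'n': 407, 'foot': array([0.5369, 0.0122, 0.1886]), 'tip': array([0.4051, 0.0111, 0.2531]), 'tilt': np.float64(26.1), 'yaw': np.float64(-179.5)}
wrist {'n': 7924, 'foot': array([0.5351, 0.0078, 0.1911]), 'tip': array([0.3956, 0.0101, 0.2585]), 'tilt': np.float64(25.8), 'yaw': np.float64(179.1)}
(array([0.0045, 0.0002, 0.1199]), np.float64(0.007))
```

Emit:
carry_out(steps=[[[-0.004, 0, 0.04], 0, 1], [[-0.004, 0, 0.08], 0, 1], [[-0.004, 0, 0.115], 0, 1], [[0, 0, 0.122], 0, 1], [[0.008, 0, 0.122], 0, 1], [[0.014, 0, 0.122], 0, 1], [[0.018, 0, 0.117], 0, 1], [[0.022, 0, 0.112], 0, 1], [[0.026, 0, 0.107], 0, 1], [[0.026, 0, 0.107], 0, 1]])

```text
time: 17.12
tool_pos: [0.445, 0.01, 0.0946]
ee_rot: [3.141, 0.005, -0.018]
wrist_force: [-6.5, 0.6, 1.6]
width: 0.0177
finger_force: 30.0
```

Run:
```python
from h import *
o=robot.get_obs();print(o['tool_pos'],o['wrist_force'],o['wrist_torque'])
for n in('wrist',):print(n,stick(snap(n,'x'+n),lo=.04,r=.15))
```

```text
[0.44495442 0.01002053 0.0945855 ] [-6.51149494  0.59600065  1.62019045] [-0.02539386  1.57160445 -0.03067089]
wrist {'n': 6880, 'foot': array([0.5429, 0.0071, 0.0729]), 'tip': array([0.4216, 0.0093, 0.1568]), 'tilt': np.float64(34.7), 'yaw': np.float64(179.0)}
```

Emit:
carry_out(steps=[[[0.004, 0, -0.004], 0, 1], [[0.008, 0, -0.009], 0, 1], [[0.012, 0, -0.014], 0, 1], [[0.016, 0, -0.019], 0, 1], [[0.019, 0, -0.023], 0, 1], [[0.019, 0, -0.023], 0, 1], [[0.01, 0, -0.05], 0, 1], [[-0.01, 0, -0.1], 0, 1], [[-0.01, 0, -0.12], 0, 1], [[-0.01, 0, -0.12], 0, 1]])

```text
time: 18.42
tool_pos: [0.4389, 0.0101, 0.2161]
ee_rot: [3.141, -0.008, -0.018]
wrist_force: [0.0, 0.2, -0.1]
width: 0.0176
finger_force: 30.0
```

Run:
```python
from h import *
o=robot.get_obs();print(o['tool_pos'],o['ee_rot'],o['wrist_force'])
for n in('scene','wrist',):print(n,stick(snap(n,'x'+n),lo=.09,r=.15))
```

```text
[0.4389419  0.01007438 0.21607912] [ 3.14101711 -0.00805087 -0.01804326] [ 0.03191558  0.16174517 -0.12975451]
scene {'n': 381, 'foot': array([0.5222, 0.0121, 0.1691]), 'tip': array([0.4227, 0.0106, 0.2753]), 'tilt': np.float64(46.9), 'yaw': np.float64(-179.1)}
wrist {'n': 6033, 'foot': array([0.4565, 0.0091, 0.3699]), 'tip': array([0.3936, 0.0092, 0.2918]), 'tilt': np.float64(-51.1), 'yaw': np.float64(179.9)}
```

Emit:
carry_out(steps=[[[0.04, 0, 0], 0, 1], [[0.09, 0, 0], 0, 1], [[0.128, 0, 0.02], 0, 1], [[0.128, 0, 0.06], 0, 1], [[0.128, 0, 0.09], 0, 1], [[0.128, 0, 0.1], 0, 1], [[0.121, 0, 0.107], 0, 1], [[0.114, 0, 0.114], 0, 1], [[0.11, 0, 0.118], 0, 1], [[0.11, 0, 0.118], 0, 1]])

```text
time: 19.77
tool_pos: [0.5469, 0.0082, 0.0963]
ee_rot: [3.141, -0.002, -0.018]
wrist_force: [-0.1, -0.6, 0.7]
width: 0.0179
finger_force: 30.0
```

Run:
```python
from h import *
o=robot.get_obs();print(o['tool_pos'],o['ee_rot'],o['wrist_force'],o['width'])
s=snap('scene','s4');w=snap('wrist','w6')
print(stick(s,lo=.03,r=.15))
c=pix(s,[[.59,.01,.08]])[0].astype(int)
cv2.imwrite('pics/m4.png',np.hstack([cv2.resize(s['image'][c[1]-50:c[1]+40,c[0]-45:c[0]+45,::-1],(400,400)),w['image'][:,140:500,::-1]]))
```

```text
[0.54690969 0.00819552 0.096278  ] [ 3.14138502e+00 -2.09886068e-03 -1.81187071e-02] [-0.07326423 -0.63552176  0.73461176] 0.017892078416206634
{'n': 346, 'foot': array([0.6319, 0.008 , 0.0398]), 'tip': array([0.5351, 0.0094, 0.1498]), 'tilt': np.float64(48.7), 'yaw': np.float64(179.2)}
```

Emit:
carry_out(steps=[[[-0.001, 0, 0.001], 0, 1], [[-0.0015, 0, 0.0015], 0, 1], [[-0.0015, 0, 0.0015], 0, 1]])

```text
time: 20.25
tool_pos: [0.5461, 0.0082, 0.0947]
ee_rot: [3.141, -0.003, -0.018]
wrist_force: [1.4, 0.9, 1.0]
width: 0.0176
finger_force: 30.0
```

Emit:
carry_out(steps=[[[-0.001, 0, 0.001], 0, 1], [[-0.0015, 0, 0.0015], 0, 1], [[-0.0015, 0, 0.0015], 0, 1]])

```text
time: 20.62
tool_pos: [0.545, 0.0082, 0.0935]
ee_rot: [3.141, -0.004, -0.018]
wrist_force: [3.4, -0.2, 5.3]
width: 0.0179
finger_force: 30.0
```

Emit:
carry_out(steps=[[[-0.001, 0, 0.001], 0, 1], [[-0.0015, 0, 0.0015], 0, 1], [[-0.0015, 0, 0.0015], 0, 1]])

```text
time: 21.0
tool_pos: [0.545, 0.0082, 0.0935]
ee_rot: [3.141, -0.007, -0.018]
wrist_force: [4.0, 0.1, 8.6]
width: 0.0178
finger_force: 30.0
```

Emit:
carry_out(steps=[[[0.001, 0, 0.001], 0, 1], [[0.002, 0, 0.002], 0, 1], [[0.003, 0, 0.003], 0, 1], [[0.003, 0, 0.003], 0, 1]])

```text
time: 21.5
tool_pos: [0.5479, 0.0081, 0.0905]
ee_rot: [3.141, -0.007, -0.018]
wrist_force: [3.9, 0.9, 8.0]
width: 0.0176
finger_force: 30.0
```

View pics/m4.png

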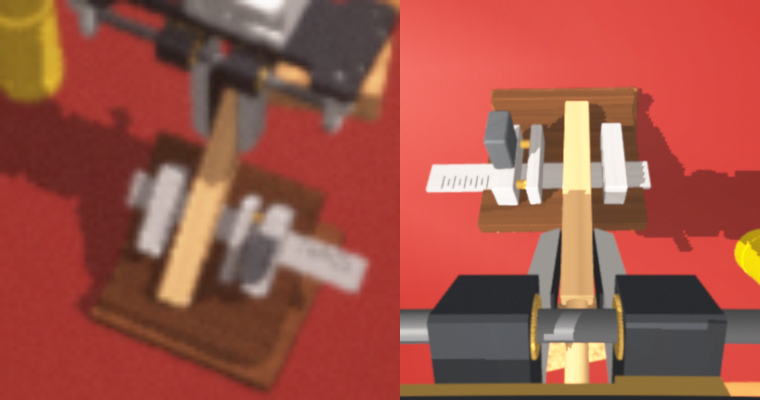

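The blank lies between the jaws with its foot just short of the stop: wrist half at (577,102), with the stop ledge at row 90. I'll slide it further down to the stop.

Emit:
carry_out(steps=[[[0.001, 0, 0.001], 0, 1], [[0.002, 0, 0.002], 0, 1], [[0.003, 0, 0.003], 0, 1], [[0.003, 0, 0.003], 0, 1]])

```text
time: 22.0
tool_pos: [0.5502, 0.008, 0.0883]
ee_rot: [3.141, -0.006, -0.018]
wrist_force: [-0.1, 0.9, 12.1]
width: 0.0177
finger_force: 30.0
```

Emit:
carry_out(steps=[[[0.001, 0, 0.001], 0, 1], [[0.002, 0, 0.002], 0, 1], [[0.002, 0, 0.002], 0, 1]])

```text
time: 22.38
tool_pos: [0.5502, 0.008, 0.0881]
ee_rot: [3.141, -0.002, -0.018]
wrist_force: [-6.1, 0.7, 20.4]
width: 0.0179
finger_force: 30.0
```

Emit:
carry_out(steps=[[[-0.002, 0, -0.002], 0, 1], [[-0.002, 0, -0.002], 0, -0.2], [[-0.002, 0, -0.002], 0, -0.2], [[-0.002, 0, -0.002], 0, -0.2], [[-0.002, 0, -0.002], 0, -0.2], [[-0.002, 0, -0.002], 0, -0.2], [[-0.002, 0, -0.002], 0, -0.2], [[-0.002, 0, -0.06], 0, -0.2], [[-0.002, 0, -0.12], 0, -0.2], [[-0.03, 0, -0.15], 0, -0.2]])

```text
time: 23.62
tool_pos: [0.5218, 0.0085, 0.2366]
ee_rot: [3.141, -0.005, -0.018]
wrist_force: [0.2, -0.2, 0.0]
width: 0.0565
finger_force: 0.0
```

Run:
```python
from h import *
o=robot.get_obs();print(o['tool_pos'],o['wrist_force'],o['width'])
s=snap('scene','s5');w=snap('wrist','w7');t=snap('top','t2')
P=cloud(w)
# bed-frame coords
x0,y0,ya=.575,.0105,np.radians(179.5)
g=np.stack([(P[...,0]-x0)*np.cos(ya)+(P[...,1]-y0)*np.sin(ya),-(P[...,0]-x0)*np.sin(ya)+(P[...,1]-y0)*np.cos(ya),P[...,2]],-1)
u=((g[...,0]+.05)+(g[...,2]-.03))*.7071; n=(-(g[...,0]+.05)+(g[...,2]-.03))*.7071; y=g[...,1]
ok=(u>-.02)&(u<.2)&(abs(y)<.1)&(n>.005)&(n<.06)
def rep(nm,m): print(nm,m.sum(),'u',np.percentile(u[m],[2,98]).round(4),'y',np.percentile(y[m],[2,50,98]).round(4),'n',np.percentile(n[m],[2,50,98]).round(4))
rep('tab',ok&(n>.03)&(y<-.03)); rep('stick',ok&(n>.012)&(y>-.018)&(y<.016)&(u>.01));rep('stick hi',ok&(n>.012)&(y>-.018)&(y<.016)&(u>.1)&(u<.15)); rep('fixed',ok&(n>.015)&(y>.016)&(y<.045)&(u>.04)&(u<.09)); rep('jaw',ok&(n>.015)&(n<.025)&(y<-.018)&(u>.04))
```

```text
[0.52179258 0.00850894 0.23661041] [ 0.16494523 -0.21945796  0.02535027] 0.056476136338681954
tab 472 u [0.0528 0.0774] y [-0.0501 -0.0426 -0.0367] n [0.0307 0.0483 0.0509]
stick 2108 u [0.0146 0.1881] y [-0.0047  0.0038  0.0125] n [0.0126 0.018  0.0193]
stick hi 709 u [0.1009 0.1492] y [-0.0049  0.0034  0.0125] n [0.017  0.0183 0.0194]
fixed 443 u [0.0411 0.0897] y [0.022  0.0287 0.0356] n [0.0168 0.022  0.0233]
jaw 555 u [0.0414 0.0915] y [-0.0496 -0.0282 -0.0208] n [0.0153 0.0216 0.0244]
```

Emit:
carry_out(steps=[[[0.04, -0.04, 0], 0, 1], [[0.086, -0.078, 0], 0, 1], [[0.086, -0.078, 0.04], 0, 1], [[0.086, -0.078, 0.09], 0, 1], [[0.086, -0.078, 0.13], 0, 1], [[0.086, -0.078, 0.16], 0, 1], [[0.086, -0.078, 0.172], 0, 1], [[0.086, -0.078, 0.172], 0, 1]])

```text
time: 24.78
tool_pos: [0.6066, 0.0851, 0.0587]
ee_rot: [3.141, 0.004, -0.018]
wrist_force: [0.5, 0.7, -0.0]
width: 0.0007
finger_force: 0.0
```

Emit:
carry_out(steps=[[[0, 0.004, 0], 0, 1], [[0, 0.008, 0], 0, 1], [[0, 0.011, 0], 0, 1], [[0, 0.014, 0], 0, 1], [[0, 0.017, 0], 0, 1], [[0, 0.02, 0], 0, 1]])

```text
time: 25.52
tool_pos: [0.6073, 0.0651, 0.061]
ee_rot: [-3.141, -0.0, -0.018]
wrist_force: [0.8, 0.8, 0.7]
width: 0.0008
finger_force: 0.6
```

```bash
cat > jaw.py <<'E'
from h import *
def rpt(cams=('wrist','scene')):
  o=robot.get_obs();print(o['time'],o['tool_pos'],o['wrist_force'],o['width'])
  for c in cams:
    P=cloud(snap(c,'j_'+c))
    x0,y0,ya=.575,.0105,np.radians(179.5)
    g=np.stack([(P[...,0]-x0)*np.cos(ya)+(P[...,1]-y0)*np.sin(ya),-(P[...,0]-x0)*np.sin(ya)+(P[...,1]-y0)*np.cos(ya),P[...,2]],-1)
    u=((g[...,0]+.05)+(g[...,2]-.03))*.7071; n=(-(g[...,0]+.05)+(g[...,2]-.03))*.7071; y=g[...,1]
    ok=(u>-.02)&(u<.2)&(abs(y)<.1)&(n>.005)&(n<.06)
    # profile across y of n (max height) in the jaw band
    for lo,hi in((.04,.052),(.08,.088),(.11,.145),(.15,.19)):
        b=(u>lo)&(u<hi)&(abs(y)<.08)&(n<.027); print(c,lo,' '.join('%d:%s'%(1000*a, '%d'%(1000*np.median(n[b&(y>=a)&(y<a+.003)])) if (b&(y>=a)&(y<a+.003)).sum()>2 else '-') for a in np.arange(-.06,.04,.003)))
    m=ok&(n>.035)&(n<.053)&(u>.05)&(u<.08)&(y<.0); 
    if m.sum(): print('tab',np.percentile(y[m],[2,50,98]).round(4))
E
python3 -c "import jaw;jaw.rpt()"
```

```text
25.525 [0.6072703  0.06509025 0.06101334] [0.82422562 0.76173072 0.65955803] 0.0007815377404054773
wrist 0.04 -60:- -56:- -53:- -50:- -47:- -44:- -41:21 -38:- -35:- -32:- -29:- -26:- -23:14 -20:15 -17:21 -14:22 -11:21 -8:0 -5:11 -2:18 0:18 3:18 6:18 9:18 12:18 15:- 18:0 21:13 24:22 27:22 30:22 33:22 36:- 39:-
wrist 0.08 -60:- -56:0 -53:0 -50:- -47:- -44:- -41:- -38:- -35:- -32:- -29:- -26:- -23:- -20:- -17:- -14:- -11:- -8:- -5:- -2:- 0:18 3:18 6:18 9:18 12:17 15:- 18:0 21:12 24:22 27:22 30:22 33:22 36:- 39:-
wrist 0.11 -60:-159 -56:-157 -53:-157 -50:-157 -47:- -44:- -41:- -38:- -35:- -32:- -29:- -26:- -23:- -20:- -17:- -14:- -11:- -8:- -5:- -2:- 0:18 3:18 6:18 9:18 12:17 15:- 18:- 21:- 24:- 27:- 30:- 33:- 36:- 39:-
wrist 0.15 -60:- -56:- -53:- -50:- -47:- -44:- -41:- -38:- -35:- -32:- -29:- -26:- -23:- -20:- -17:- -14:- -11:- -8:- -5:- -2:- 0:- 3:- 6:- 9:- 12:- 15:- 18:- 21:- 24:- 27:- 30:- 33:- 36:- 39:-
tab [-0.0639 -0.0374 -0.0281]
scene 0.04 -60:- -56:- -53:- -50:- -47:- -44:- -41:22 -38:- -35:- -32:- -29:- -26:- -23:- -20:21 -17:21 -14:- -11:- -8:6 -5:18 -2:20 0:19 3:19 6:19 9:- 12:- 15:0 18:7 21:22 24:21 27:21 30:22 33:- 36:- 39:-
scene 0.08 -60:- -56:- -53:- -50:- -47:- -44:- -41:- -38:- -35:- -32:- -29:- -26:- -23:- -20:- -17:- -14:- -11:- -8:- -5:- -2:- 0:- 3:- 6:- 9:- 12:- 15:- 18:- 21:- 24:- 27:- 30:- 33:- 36:- 39:-
scene 0.11 -60:-168 -56:-163 -53:-159 -50:-159 -47:- -44:- -41:- -38:- -35:- -32:- -29:- -26:- -23:- -20:- -17:- -14:- -11:- -8:- -5:- -2:19 0:18 3:19 6:19 9:- 12:- 15:- 18:- 21:- 24:- 27:- 30:- 33:- 36:- 39:-
scene 0.15 -60:-207 -56:-205 -53:-198 -50:-201 -47:-199 -44:-176 -41:-179 -38:-168 -35:-166 -32:-168 -29:-174 -26:-198 -23:-173 -20:-216 -17:-218 -14:- -11:- -8:- -5:- -2:- 0:- 3:- 6:- 9:- 12:- 15:- 18:- 21:- 24:- 27:- 30:- 33:- 36:- 39:-
tab [-0.0675 -0.0425 -0.0297]
```

Emit:
carry_out(steps=[[[0, 0.0015, 0], 0, 1], [[0, 0.003, 0], 0, 1], [[0, 0.0045, 0], 0, 1], [[0, 0.006, 0], 0, 1], [[0, 0.0075, 0], 0, 1], [[0, 0.009, 0], 0, 1], [[0, 0.0105, 0], 0, 1], [[0, 0.012, 0], 0, 1]])

```text
time: 26.62
tool_pos: [0.607, 0.0531, 0.0607]
ee_rot: [3.142, 0.0, -0.018]
wrist_force: [0.2, 1.4, -1.1]
width: 0.0003
finger_force: 0.7
```

```bash
python3 -c "import jaw;jaw.rpt()" | grep -v ' 0.15'
```

```text
26.625 [0.60695902 0.0530907  0.06073266] [ 0.18153646  1.37336562 -1.12996581] 0.0003421129191174972
wrist 0.04 -60:0 -56:- -53:- -50:- -47:- -44:- -41:- -38:- -35:- -32:- -29:21 -26:- -23:- -20:- -17:- -14:- -11:14 -8:18 -5:22 -2:22 0:18 3:18 6:18 9:18 12:18 15:18 18:- 21:17 24:22 27:22 30:22 33:22 36:- 39:-
wrist 0.08 -60:- -56:- -53:- -50:- -47:- -44:0 -41:0 -38:- -35:- -32:- -29:- -26:- -23:- -20:- -17:- -14:- -11:- -8:- -5:- -2:- 0:- 3:- 6:- 9:- 12:18 15:18 18:17 21:17 24:22 27:22 30:22 33:22 36:21 39:1
wrist 0.11 -60:- -56:- -53:- -50:-164 -47:-159 -44:-156 -41:-156 -38:-156 -35:- -32:- -29:- -26:- -23:- -20:- -17:- -14:- -11:- -8:- -5:- -2:- 0:- 3:- 6:- 9:- 12:18 15:18 18:18 21:- 24:- 27:- 30:- 33:- 36:- 39:-
tab [-0.0521 -0.0255 -0.0161]
scene 0.04 -60:2 -56:1 -53:1 -50:0 -47:- -44:- -41:- -38:- -35:- -32:14 -29:22 -26:- -23:- -20:- -17:- -14:- -11:- -8:22 -5:21 -2:21 0:- 3:17 6:19 9:18 12:20 15:18 18:20 21:22 24:22 27:23 30:22 33:- 36:- 39:2
scene 0.08 -60:- -56:- -53:- -50:- -47:- -44:- -41:- -38:- -35:- -32:- -29:- -26:- -23:- -20:- -17:- -14:- -11:- -8:- -5:- -2:- 0:- 3:- 6:- 9:- 12:- 15:- 18:- 21:- 24:- 27:- 30:- 33:- 36:- 39:-
scene 0.11 -60:-168 -56:-164 -53:-160 -50:-158 -47:-157 -44:-158 -41:-155 -38:-157 -35:-158 -32:- -29:- -26:- -23:- -20:- -17:- -14:- -11:- -8:- -5:- -2:- 0:- 3:- 6:- 9:- 12:18 15:- 18:- 21:- 24:- 27:- 30:- 33:- 36:- 39:-
tab [-0.0559 -0.0306 -0.0188]
```

Emit:
carry_out(steps=[[[0, 0.001, 0], 0, 1], [[0, 0.002, 0], 0, 1], [[0, 0.003, 0], 0, 1], [[0, 0.003, 0], 0, 1]])

```text
time: 27.22
tool_pos: [0.6069, 0.05, 0.0609]
ee_rot: [3.141, 0.0, -0.018]
wrist_force: [1.1, -0.1, -1.3]
width: 0.0005
finger_force: 0.5
```

Emit:
carry_out(steps=[[[0, 0.001, 0], 0, 1], [[0, 0.002, 0], 0, 1], [[0, 0.003, 0], 0, 1], [[0, 0.003, 0], 0, 1]])

```text
time: 27.72
tool_pos: [0.6069, 0.0474, 0.0609]
ee_rot: [-3.141, -0.0, -0.018]
wrist_force: [1.3, 2.3, -1.3]
width: 0.0004
finger_force: 1.3
```

```bash
python3 -c "import jaw;jaw.rpt()" | grep -v -e ' 0.15' -e 'scene 0.08'
```

```text
27.725 [0.60689012 0.04741422 0.06087896] [ 1.30716635  2.31418277 -1.3086669 ] 0.00043565359317292835
wrist 0.04 -60:0 -56:0 -53:0 -50:- -47:- -44:- -41:- -38:- -35:- -32:- -29:- -26:- -23:21 -20:- -17:- -14:- -11:- -8:- -5:19 -2:22 0:22 3:18 6:18 9:18 12:18 15:18 18:18 21:21 24:22 27:22 30:22 33:22 36:- 39:-
wrist 0.08 -60:- -56:- -53:- -50:- -47:- -44:- -41:- -38:0 -35:- -32:- -29:- -26:- -23:- -20:- -17:- -14:- -11:- -8:- -5:- -2:- 0:- 3:- 6:- 9:- 12:- 15:- 18:18 21:21 24:22 27:22 30:22 33:22 36:21 39:0
wrist 0.11 -60:- -56:- -53:- -50:- -47:- -44:-159 -41:-159 -38:-156 -35:-156 -32:- -29:- -26:- -23:- -20:- -17:- -14:- -11:- -8:- -5:- -2:- 0:- 3:- 6:- 9:- 12:- 15:19 18:18 21:18 24:- 27:- 30:- 33:- 36:- 39:-
tab [-0.0462 -0.0198 -0.0104]
scene 0.04 -60:- -56:0 -53:1 -50:0 -47:0 -44:0 -41:- -38:- -35:- -32:- -29:- -26:21 -23:- -20:- -17:- -14:- -11:- -8:- -5:21 -2:21 0:19 3:19 6:19 9:21 12:19 15:18 18:17 21:22 24:22 27:20 30:23 33:- 36:- 39:1
scene 0.11 -60:-174 -56:-167 -53:-159 -50:-157 -47:-157 -44:-156 -41:-151 -38:-156 -35:-152 -32:-155 -29:-156 -26:- -23:- -20:- -17:- -14:- -11:- -8:- -5:- -2:- 0:- 3:- 6:- 9:- 12:- 15:- 18:- 21:- 24:- 27:- 30:- 33:- 36:- 39:-
tab [-0.0506 -0.0245 -0.0123]
```

Emit:
carry_out(steps=[[[0, 0.001, 0], 0, 1], [[0, 0.002, 0], 0, 1], [[0, 0.0025, 0], 0, 1], [[0, 0.0025, 0], 0, 1]])

```text
time: 28.32
tool_pos: [0.6069, 0.045, 0.0608]
ee_rot: [-3.141, -0.0, -0.018]
wrist_force: [0.7, 4.0, -0.3]
width: 0.0004
finger_force: 2.4
```

Emit:
carry_out(steps=[[[0, -0.006, 0], 0, 1], [[0, -0.02, 0], 0, 1], [[0, -0.02, -0.05], 0, 1], [[0, -0.02, -0.11], 0, 1], [[-0.04, 0.01, -0.17], 0, 0], [[-0.085, 0.04, -0.175], 0, -0.2], [[-0.085, 0.04, -0.175], 0, -0.2], [[-0.085, 0.04, -0.175], 0, -0.2]])

```text
time: 29.32
tool_pos: [0.5212, 0.0063, 0.236]
ee_rot: [3.141, -0.001, -0.019]
wrist_force: [0.8, 0.3, -0.9]
width: 0.0371
finger_force: 0.0
```

```bash
python3 -c "import jaw;jaw.rpt(('wrist',))"
```

```text
29.325 [0.52120852 0.0062679  0.23595322] [ 0.75913095  0.33822071 -0.9249052 ] 0.037105146013588726
wrist 0.04 -60:0 -56:0 -53:0 -50:0 -47:0 -44:0 -41:0 -38:0 -35:0 -32:0 -29:0 -26:- -23:- -20:- -17:- -14:- -11:11 -8:10 -5:14 -2:22 0:21 3:19 6:18 9:18 12:18 15:18 18:18 21:21 24:22 27:22 30:22 33:21 36:0 39:0
wrist 0.08 -60:-119 -56:-1 -53:-1 -50:-121 -47:-1 -44:-61 -41:-121 -38:-121 -35:0 -32:-121 -29:-120 -26:-121 -23:-50 -20:21 -17:20 -14:-121 -11:3 -8:0 -5:0 -2:-49 0:20 3:17 6:-121 9:18 12:18 15:18 18:17 21:22 24:21 27:21 30:-120 33:21 36:-122 39:-61
wrist 0.11 -60:-154 -56:-154 -53:-153 -50:-153 -47:-153 -44:-153 -41:-157 -38:-157 -35:-156 -32:-156 -29:-155 -26:-155 -23:-154 -20:-153 -17:-154 -14:-153 -11:-153 -8:-152 -5:-151 -2:-150 0:-144 3:17 6:18 9:18 12:18 15:18 18:18 21:17 24:-135 27:-135 30:-135 33:-135 36:-134 39:-134
wrist 0.15 -60:- -56:-229 -53:-225 -50:-221 -47:-223 -44:-219 -41:-174 -38:-169 -35:-167 -32:-165 -29:-165 -26:-165 -23:-165 -20:-164 -17:-166 -14:-167 -11:-166 -8:-165 -5:-163 -2:-164 0:-166 3:-163 6:-145 9:13 12:14 15:13 18:-150 21:-162 24:-165 27:-167 30:-163 33:-164 36:-166 39:-164
tab [-0.0246 -0.0176 -0.011 ]
```

Emit:
carry_out(steps=[[[0.028, 0.008, 0], 0, -0.2], [[0.028, 0.008, 0.04], 0, -0.2], [[0.028, 0.008, 0.09], 0, -0.2], [[0.028, 0.008, 0.13], 0, -0.2], [[0.028, 0.008, 0.148], 0, -0.2], [[0.028, 0.008, 0.152], 0, -0.2], [[0.028, 0.008, 0.152], 0, -0.2]])

```text
time: 30.25
tool_pos: [0.5501, -0.0022, 0.0851]
ee_rot: [3.141, -0.002, -0.018]
wrist_force: [0.2, 1.1, 0.1]
width: 0.0559
finger_force: 0.0
```

Emit:
carry_out(steps=[[[0, 0, 0], 0, 1], [[0, 0, 0], 0, 1], [[0, 0, 0], 0, 1], [[0, 0, 0], 0, 1], [[0, 0, 0], 0, 1], [[0, 0, 0], 0, 1]])

```text
time: 31.0
tool_pos: [0.549, -0.0016, 0.0841]
ee_rot: [-3.14, -0.0, -0.018]
wrist_force: [-1.0, 3.0, 1.4]
width: 0.0182
finger_force: 29.9
```

Gripped. I'll lift square to the bed, then straight up, and carry it towards the cup on the robot side.

Emit:
carry_out(steps=[[[0.003, 0, -0.003], 0, 1], [[0.007, 0, -0.007], 0, 1], [[0.012, 0, -0.012], 0, 1], [[0.017, 0, -0.017], 0, 1], [[0.02, 0, -0.03], 0, 1], [[0.02, 0, -0.06], 0, 1], [[0.02, 0, -0.1], 0, 1], [[0.02, 0, -0.14], 0, 1], [[0.02, 0, -0.14], 0, 1]])

```text
time: 32.12
tool_pos: [0.5723, -0.0042, 0.2306]
ee_rot: [3.139, -0.013, -0.019]
wrist_force: [0.6, -0.1, -0.7]
width: 0.0178
finger_force: 29.9
```

Run:
```python
from h import *
o=robot.get_obs();print(o['tool_pos'],o['wrist_force'],o['width'])
s=snap('scene','s6');print(stick(s,lo=.09,r=.15))
# cup: rim points, two cameras
for n in('t0','s6','w1'):
    d=s if n=='s6' else load(n);P=cloud(d);m=(np.linalg.norm(P[...,:2]-[.536,-.264],axis=-1)<.035)&(P[...,2]>.08)&(P[...,2]<.1); 
    if m.sum()>5: c,r=cv2.minEnclosingCircle(P[m][:,:2].astype(np.float32)); print(n,m.sum(),c,r,np.median(P[m][:,2]))
P=cloud(load('t0'));im=load('t0')['image'].astype(int);m=(im[...,0]>150)&(im[...,1]>140)&(im[...,2]<80)&(P[...,2]>.08)&(P[...,2]<.1);print('yellow',cv2.minEnclosingCircle(P[m][:,:2].astype(np.float32)))
print(move(.40,-.264,.2,-1))
```

```text
[ 0.57226857 -0.00416361  0.23057037] [ 0.60762329 -0.12401873 -0.70762176] 0.01776408581081044
{'n': 416, 'foot': array([ 0.6592, -0.002 ,  0.1907]), 'tip': array([ 0.5586, -0.0049,  0.2923]), 'tilt': np.float64(45.2), 'yaw': np.float64(-178.4)}
t0 109 (0.5361440181732178, -0.2642417252063751) 0.0243147611618042 0.08809211946094439
s6 123 (0.5370626449584961, -0.2620243728160858) 0.02528085559606552 0.08868473530545741
w1 157 (0.5169346332550049, -0.2510664761066437) 0.009716102853417397 0.08497099616333934
yellow ((0.4842410087585449, -0.17772246897220612), 0.024131806567311287)
(array([-0.1661,  0.2633,  0.0267]), np.float64(-0.01))
```

Emit:
carry_out(steps=[[[-0.03, 0.045, 0], 0, 1], [[-0.06, 0.09, 0], 0, 1], [[-0.09, 0.14, 0], 0, 1], [[-0.12, 0.185, 0], 0, 1], [[-0.15, 0.23, 0], 0, 1], [[-0.167, 0.262, 0], 0, 1], [[-0.167, 0.262, 0.05], 0, 1], [[-0.167, 0.262, 0.1], 0, 1], [[-0.167, 0.262, 0.135], 0, 1], [[-0.167, 0.262, 0.14], 0, 1]])

```text
time: 33.42
tool_pos: [0.3945, -0.26, 0.0797]
ee_rot: [-3.137, 0.007, -0.019]
wrist_force: [-0.6, -0.3, 0.1]
width: 0.0175
finger_force: 29.9
```

Emit:
carry_out(steps=[[[0.01, 0, 0], 0, 1], [[0.017, 0, 0], 0, 1], [[0.022, 0, -0.005], 0, 1], [[0.027, 0, -0.009], 0, 1], [[0.032, 0, -0.013], 0, 1], [[0.037, 0, -0.017], 0, 1], [[0.042, 0, -0.02], 0, 1], [[0.047, 0, -0.023], 0, 1], [[0.052, 0, -0.026], 0, 1], [[0.052, 0, -0.026], 0, 1]])

```text
time: 34.67
tool_pos: [0.4496, -0.2627, 0.1105]
ee_rot: [3.141, -0.001, -0.018]
wrist_force: [-4.2, 0.8, 0.7]
width: 0.0178
finger_force: 30.0
```

Run:
```python
from h import *
o=robot.get_obs();print(o['tool_pos'],o['wrist_force'],o['width'])
s=snap('scene','s7');print(stick(s,lo=.02,r=.15))
```

```text
[ 0.4495833  -0.26266638  0.11049783] [-4.22119185  0.84347588  0.6713253 ] 0.017780729427214457
{'n': 211, 'foot': array([ 0.506 , -0.2556,  0.0584]), 'tip': array([ 0.4412, -0.2632,  0.1647]), 'tilt': np.float64(58.5), 'yaw': np.float64(-173.3)}
```

Emit:
carry_out(steps=[[[0.006, 0, -0.004], 0, 1], [[0.012, 0, -0.007], 0, 1], [[0.018, 0, -0.01], 0, 1], [[0.024, 0, -0.012], 0, 1], [[0.03, 0, -0.014], 0, 1], [[0.036, 0, -0.016], 0, 1], [[0.042, 0, -0.017], 0, 1], [[0.047, 0, -0.018], 0, 1], [[0.052, 0, -0.018], 0, 1], [[0.052, 0, -0.018], 0, 1]])

```text
time: 35.98
tool_pos: [0.5018, -0.2636, 0.1283]
ee_rot: [3.141, -0.001, -0.018]
wrist_force: [-2.9, -0.5, 1.1]
width: 0.0174
finger_force: 30.0
```

Emit:
carry_out(steps=[[[0.0015, 0, 0], 0, 1], [[0.003, 0, 0], 0, 1], [[0.004, 0, 0], 0, 1], [[0.004, 0, 0], 0, 1]])

```text
time: 36.48
tool_pos: [0.5053, -0.2636, 0.1279]
ee_rot: [3.141, -0.0, -0.018]
wrist_force: [-3.1, 0.7, 0.9]
width: 0.0171
finger_force: 30.0
```

Run:
```python
from h import *
o=robot.get_obs();print(o['tool_pos'],o['wrist_force'],o['width'])
s=snap('scene','s7');print(stick(s,lo=.02,r=.15))
```

```text
[ 0.50529606 -0.26360773  0.12793604] [-3.08305662  0.69107319  0.93657597] 0.01706439739741948
{'n': 116, 'foot': array([ 0.5062, -0.2544,  0.0615]), 'tip': array([ 0.5014, -0.256 ,  0.1669]), 'tilt': np.float64(87.3), 'yaw': np.float64(-161.7)}
```

Emit:
carry_out(steps=[[[0.0015, 0, 0], 0, 1], [[0.0025, 0, 0], 0, 1], [[0.0025, 0, 0], 0, 1], [[-0.003, 0, 0], 0, 1], [[-0.01, 0, -0.03], 0, 1], [[-0.01, 0, -0.07], 0, 1], [[-0.01, 0, -0.1], 0, 1], [[-0.01, 0, -0.1], 0, 1]])

```text
time: 37.52
tool_pos: [0.4974, -0.2642, 0.2313]
ee_rot: [3.138, -0.008, -0.018]
wrist_force: [0.2, 0.1, -0.1]
width: 0.0172
finger_force: 30.0
```

Run:
```python
from h import *
o=robot.get_obs();print(o['tool_pos'],o['wrist_force'],o['width'])
s=snap('scene','s8');print(stick(s,lo=.1,r=.16)); w=snap('wrist','w8'); t=snap('top','t3');P=cloud(s);
im=s['image'].astype(int);hsv=cv2.cvtColor(s['image'],cv2.COLOR_RGB2HSV).astype(int)
m=(np.linalg.norm(P[...,:2]-o['tool_pos'][:2],axis=-1)<.03)&(P[...,2]>.11)&(P[...,2]<.245)
v=np.where(m)[0]
for z in np.arange(.11,.245,.015):
    q=P[m&(P[...,2]>z)&(P[...,2]<z+.015)]; 
    if len(q): print(round(z,3),len(q),np.median(q,0).round(4),q[:,1].min().round(4),q[:,1].max().round(4))
c=pix(s,[o['tool_pos']])[0].astype(int);cv2.imwrite('pics/m5.png',cv2.resize(s['image'][c[1]-60:c[1]+60,c[0]-60:c[0]+60,::-1],(590,590),interpolation=2))
```

```text
[ 0.4973889  -0.26419874  0.23128159] [ 0.20240909  0.11763385 -0.14161334] 0.01715006265884414
{'n': 208, 'foot': array([ 0.5024, -0.2588,  0.1571]), 'tip': array([ 0.4907, -0.2558,  0.2611]), 'tilt': np.float64(83.4), 'yaw': np.float64(165.6)}
0.14 3 [ 0.502  -0.2573  0.1543] -0.2698 -0.2552
0.155 33 [ 0.5019 -0.2566  0.1621] -0.2716 -0.253
0.17 32 [ 0.501  -0.2578  0.1778] -0.2714 -0.2519
0.185 37 [ 0.4983 -0.2556  0.1924] -0.2716 -0.2524
0.2 33 [ 0.4978 -0.2574  0.2086] -0.2721 -0.2531
0.215 36 [ 0.4954 -0.2556  0.2229] -0.2704 -0.2518
0.23 39 [ 0.4937 -0.258   0.2384] -0.2709 -0.2528
```

View pics/m5.png

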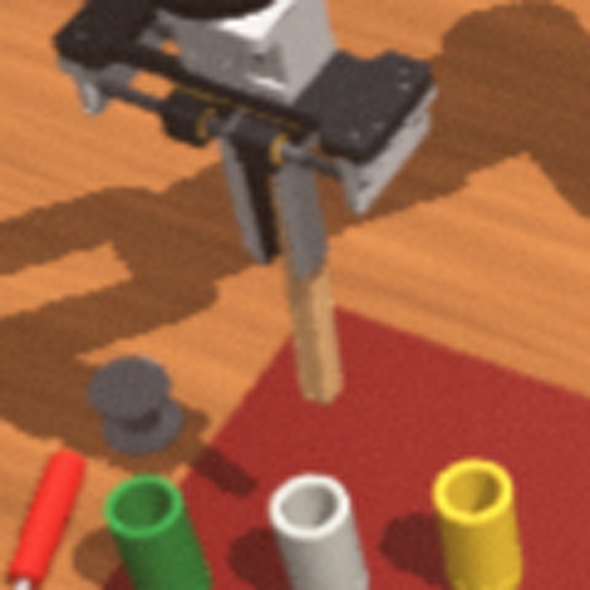

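The blank hangs almost vertical (about 6° off), with its foot at crop (320,390). The metal cup is the middle one at (312,505).

Run:
```python
from h import *
tp=np.array([.4974,-.2642,.2313])
for n in('s8','w8'):
    s=load(n);P=cloud(s);hsv=cv2.cvtColor(s['image'],cv2.COLOR_RGB2HSV).astype(int)
    near=(np.linalg.norm(P[...,:2]-tp[:2],axis=-1)<.045)
    wood=(hsv[...,1]>60)&(hsv[...,0]>8)&(hsv[...,0]<32)
    for z in np.arange(.14,.34,.02):
        for k,m in(('wood',wood),('grey',hsv[...,1]<50)):
            q=P[near&m&(P[...,2]>z)&(P[...,2]<z+.02)]
            if len(q)>3: print(n,k,round(z,2),len(q),np.percentile(q[:,0],[5,50,95]).round(4),np.percentile(q[:,1],[5,50,95]).round(4))
```

```text
s8 wood 0.14 14 [0.4895 0.502  0.5041] [-0.2699 -0.2568 -0.2545]
s8 wood 0.16 41 [0.4889 0.5014 0.5039] [-0.2713 -0.2593 -0.253 ]
s8 wood 0.18 44 [0.4881 0.4987 0.5023] [-0.2693 -0.2565 -0.253 ]
s8 wood 0.2 47 [0.4841 0.4962 0.4996] [-0.269  -0.2566 -0.2541]
s8 wood 0.22 50 [0.4814 0.4946 0.4974] [-0.2693 -0.257  -0.2532]
s8 wood 0.24 31 [0.4787 0.4925 0.4953] [-0.2696 -0.2563 -0.253 ]
s8 wood 0.26 41 [0.4887 0.4947 0.5066] [-0.2774 -0.2702 -0.2416]
s8 grey 0.26 20 [0.4988 0.5053 0.5062] [-0.2814 -0.2497 -0.2418]
s8 wood 0.28 30 [0.4871 0.4901 0.504 ] [-0.2724 -0.27   -0.2411]
s8 grey 0.28 52 [0.4946 0.5045 0.5064] [-0.2798 -0.2466 -0.2414]
s8 wood 0.3 28 [0.487  0.4957 0.505 ] [-0.2732 -0.2711 -0.2418]
s8 grey 0.3 49 [0.4943 0.5042 0.5066] [-0.2789 -0.2454 -0.241 ]
s8 wood 0.32 9 [0.4897 0.5017 0.5055] [-0.2836 -0.2551 -0.2413]
s8 grey 0.32 52 [0.4947 0.5042 0.5062] [-0.2807 -0.2458 -0.2406]
w8 wood 0.14 55 [0.5016 0.5021 0.5027] [-0.2727 -0.2645 -0.2571]
w8 wood 0.16 163 [0.4995 0.5006 0.5016] [-0.273  -0.2653 -0.2568]
w8 wood 0.18 201 [0.4973 0.4984 0.4994] [-0.2726 -0.2644 -0.2569]
w8 wood 0.2 258 [0.495  0.4961 0.4972] [-0.2727 -0.2651 -0.2568]
w8 wood 0.22 325 [0.4928 0.4939 0.495 ] [-0.2726 -0.2643 -0.2566]
w8 wood 0.24 425 [0.4906 0.4917 0.4929] [-0.2725 -0.2643 -0.2567]
w8 grey 0.24 4 [0.5037 0.5042 0.5043] [-0.2764 -0.2761 -0.257 ]
w8 wood 0.26 611 [0.4885 0.4896 0.4927] [-0.2731 -0.2648 -0.256 ]
w8 grey 0.26 456 [0.5028 0.5043 0.5049] [-0.2834 -0.256  -0.2462]
w8 wood 0.28 1056 [0.4801 0.487  0.4888] [-0.2728 -0.2647 -0.2561]
w8 grey 0.28 836 [0.4996 0.5042 0.5049] [-0.2837 -0.2561 -0.2457]
w8 wood 0.3 370 [0.4804 0.4831 0.4909] [-0.2731 -0.2646 -0.2558]
w8 grey 0.3 1166 [0.4976 0.5041 0.5048] [-0.2836 -0.256  -0.2458]
w8 wood 0.32 1168 [0.4727 0.4778 0.4801] [-0.2696 -0.2643 -0.2589]
w8 grey 0.32 811 [0.4976 0.504  0.5048] [-0.2781 -0.2732 -0.2512]
```

The finger front is at x=0.5045 and the blank's front at the grip is about 0.489, so the grip is off-centre. I'll keep it gentle and lower the blank straight into the cup as it hangs; 6° of lean fits the bore.

Emit:
carry_out(steps=[[[0.006, 0, 0], 0, 1], [[0.015, -0.001, 0], 0, 1], [[0.025, -0.001, 0], 0, 1], [[0.035, -0.002, 0], 0, 1], [[0.043, -0.002, 0], 0, 1], [[0.0475, -0.002, 0], 0, 1], [[0.0475, -0.002, 0.008], 0, 1], [[0.0475, -0.002, 0.02], 0, 1], [[0.0475, -0.002, 0.03], 0, 1], [[0.0475, -0.002, 0.035], 0, 1]])

```text
time: 38.92
tool_pos: [0.5421, -0.2619, 0.1914]
ee_rot: [-3.141, 0.002, -0.018]
wrist_force: [-0.5, 0.4, -0.2]
width: 0.0174
finger_force: 30.0
```

```bash
cat > st.py <<'E'
from h import *
o=robot.get_obs();tp=o['tool_pos'];print(o['time'],tp,o['wrist_force'],o['width'],o['finger_force'])
for n in('wrist','scene'):
    s=snap(n,'st_'+n);P=cloud(s);hsv=cv2.cvtColor(s['image'],cv2.COLOR_RGB2HSV).astype(int)
    wood=(hsv[...,1]>60)&(hsv[...,0]>8)&(hsv[...,0]<32)&(np.linalg.norm(P[...,:2]-tp[:2],axis=-1)<.045)
    for z in np.arange(.03,.29,.02):
        q=P[wood&(P[...,2]>z)&(P[...,2]<z+.02)]
        if len(q)>5: print(n,round(z,2),len(q),q[:,2].min().round(4),np.percentile(q[:,0],[5,50,95]).round(4),np.percentile(q[:,1],[5,50,95]).round(4))
    m=(hsv[...,1]<60)&(np.linalg.norm(P[...,:2]-[.5366,-.263],axis=-1)<.032)&(P[...,2]>.084)&(P[...,2]<.094);q=P[m]
    if len(q)>5: print('rim',len(q),q[:,:2].min(0),q[:,:2].max(0))
E
python3 st.py
```

```text
38.925 [ 0.5420845  -0.26194922  0.19141417] [-0.5170372   0.39597416 -0.18663213] 0.017380273600405616 29.99614119529724
wrist 0.03 7 0.0361 [0.5206 0.521  0.5233] [-0.275  -0.2746 -0.2502]
wrist 0.11 116 0.1151 [0.5462 0.547  0.5478] [-0.2711 -0.2631 -0.2553]
wrist 0.13 173 0.13 [0.5441 0.5452 0.5463] [-0.2711 -0.2626 -0.255 ]
wrist 0.15 217 0.15 [0.5421 0.5431 0.5442] [-0.2708 -0.2634 -0.2554]
wrist 0.17 280 0.1703 [0.5399 0.541  0.542 ] [-0.2708 -0.2627 -0.2551]
wrist 0.19 354 0.1903 [0.5378 0.5389 0.54  ] [-0.2711 -0.2627 -0.255 ]
wrist 0.21 497 0.2101 [0.5357 0.5369 0.5384] [-0.2712 -0.2627 -0.2545]
wrist 0.23 670 0.23 [0.5337 0.5348 0.537 ] [-0.2714 -0.2632 -0.2545]
wrist 0.25 1127 0.25 [0.526  0.5322 0.5341] [-0.2712 -0.2631 -0.2547]
wrist 0.27 55 0.2751 [0.5218 0.5241 0.5381] [-0.2717 -0.2626 -0.257 ]
rim 635 [ 0.51485017 -0.28674297] [ 0.55903525 -0.24073603]
scene 0.11 31 0.1122 [0.5324 0.5461 0.5484] [-0.2679 -0.254  -0.2509]
scene 0.13 40 0.1307 [0.5321 0.5447 0.547 ] [-0.2675 -0.255  -0.2512]
scene 0.15 42 0.1506 [0.5293 0.5426 0.5452] [-0.2673 -0.2537 -0.2509]
scene 0.17 46 0.1704 [0.5267 0.5394 0.5426] [-0.2683 -0.2552 -0.2511]
scene 0.19 42 0.1901 [0.5257 0.5379 0.5408] [-0.2672 -0.2537 -0.2504]
scene 0.21 23 0.2101 [0.5344 0.5381 0.55  ] [-0.2761 -0.2686 -0.2529]
scene 0.23 24 0.2302 [0.5332 0.5374 0.5486] [-0.2709 -0.269  -0.2415]
scene 0.25 24 0.2512 [0.5197 0.536  0.5499] [-0.2789 -0.2685 -0.2392]
scene 0.27 8 0.2732 [0.535  0.5413 0.5495] [-0.2829 -0.2542 -0.238 ]
rim 71 [ 0.51244905 -0.2821191 ] [ 0.5605479 -0.2364659]
```

Emit:
carry_out(steps=[[[0.002, 0, 0.008], 0, 1], [[0.002, 0, 0.02], 0, 1], [[0.002, 0, 0.032], 0, 1], [[0.002, 0, 0.044], 0, 1], [[0.002, 0, 0.056], 0, 1], [[0.002, 0, 0.068], 0, 1], [[0.002, 0, 0.08], 0, 1], [[0.002, 0, 0.09], 0, 1], [[0.002, 0, 0.095], 0, 1], [[0.002, 0, 0.097], 0, 1]])

```text
time: 40.28
tool_pos: [0.5447, -0.2623, 0.0956]
ee_rot: [-3.142, 0.0, -0.018]
wrist_force: [0.0, -0.8, -0.4]
width: 0.0176
finger_force: 30.0
```

Emit:
carry_out(steps=[[[0, 0, 0.001], 0, 1], [[0, 0, 0.002], 0, 1], [[0, 0, 0.003], 0, 1], [[0, 0, 0.003], 0, 1]])

```text
time: 40.78
tool_pos: [0.5448, -0.2623, 0.093]
ee_rot: [3.141, -0.0, -0.018]
wrist_force: [-0.5, -0.2, -0.5]
width: 0.0174
finger_force: 30.0
```

Emit:
carry_out(steps=[[[0, 0, 0.001], 0, 1], [[0, 0, 0.002], 0, 1], [[0, 0, 0.003], 0, 1], [[0, 0, 0.003], 0, 1]])

```text
time: 41.28
tool_pos: [0.5448, -0.2623, 0.0898]
ee_rot: [3.142, 0.0, -0.018]
wrist_force: [-0.1, -0.1, -0.3]
width: 0.0174
finger_force: 30.0
```

Emit:
carry_out(steps=[[[0, 0, 0.001], 0, 1], [[0, 0, 0.002], 0, 1], [[0, 0, 0.003], 0, 1], [[0, 0, 0.003], 0, 1]])

```text
time: 41.78
tool_pos: [0.5456, -0.2626, 0.0896]
ee_rot: [3.14, -0.003, -0.018]
wrist_force: [-2.0, 0.8, 9.2]
width: 0.0173
finger_force: 30.0
```

Emit:
carry_out(steps=[[[0, 0, 0.001], 0, 1], [[0, 0, 0.002], 0, 1], [[0, 0, 0.003], 0, 1], [[0, 0, 0.003], 0, 1]])

```text
time: 42.28
tool_pos: [0.5468, -0.2631, 0.0894]
ee_rot: [3.138, -0.007, -0.018]
wrist_force: [-2.2, 1.7, 14.5]
width: 0.0171
finger_force: 30.0
```

```bash
python3 st.py
```

```text
42.275 [ 0.54679011 -0.26306115  0.08936113] [-2.15419092  1.70496228 14.53651133] 0.01705929968189756 30.01829355955124
wrist 0.05 30 0.0506 [0.521  0.5451 0.5454] [-0.2749 -0.2649 -0.2584]
wrist 0.07 271 0.0701 [0.5433 0.5441 0.5451] [-0.2718 -0.2637 -0.2558]
wrist 0.09 359 0.0901 [0.5415 0.5423 0.5434] [-0.2718 -0.2637 -0.2558]
wrist 0.11 487 0.1101 [0.5396 0.5406 0.542 ] [-0.2721 -0.2636 -0.2554]
wrist 0.13 682 0.13 [0.5379 0.5389 0.5409] [-0.2723 -0.264  -0.2554]
wrist 0.15 1051 0.15 [0.5303 0.5364 0.5383] [-0.272  -0.2639 -0.2555]
wrist 0.17 94 0.1721 [0.527  0.5296 0.5412] [-0.2724 -0.2661 -0.2583]
wrist 0.19 1094 0.19 [0.5233 0.5289 0.5313] [-0.2688 -0.2637 -0.2587]
wrist 0.21 324 0.2202 [0.5553 0.5738 0.5789] [-0.2741 -0.2548 -0.2329]
wrist 0.23 6548 0.23 [0.5625 0.5637 0.5744] [-0.2932 -0.2655 -0.2271]
wrist 0.25 39 0.25 [0.5676 0.5683 0.5691] [-0.3014 -0.2739 -0.2351]
rim 685 [ 0.54142658 -0.28614005] [ 0.55897812 -0.24195042]
scene 0.07 27 0.0703 [0.5274 0.5414 0.5447] [-0.28   -0.2602 -0.2517]
scene 0.09 32 0.09 [0.5287 0.5411 0.5445] [-0.2697 -0.256  -0.2521]
scene 0.11 10 0.1146 [0.5387 0.5418 0.5517] [-0.2718 -0.2689 -0.242 ]
scene 0.13 15 0.1304 [0.5384 0.5416 0.5495] [-0.2713 -0.2694 -0.2621]
scene 0.15 6 0.153 [0.5395 0.5431 0.5502] [-0.2714 -0.2701 -0.2694]
scene 0.21 30 0.2194 [0.5546 0.577  0.5786] [-0.2889 -0.2719 -0.2302]
scene 0.23 73 0.2302 [0.5622 0.5672 0.5781] [-0.2927 -0.2723 -0.2294]
scene 0.25 19 0.2509 [0.56   0.5665 0.5681] [-0.3019 -0.2875 -0.2507]
rim 62 [ 0.51286616 -0.28118699] [ 0.55955639 -0.23612027]
```

Emit:
carry_out(steps=[[[0, 0, -0.004], 0, 1], [[0, 0, -0.005], 0, 0.3], [[0, 0, -0.005], 0, 0], [[0, 0, -0.005], 0, -0.3], [[0, 0, -0.005], 0, -0.3], [[0, 0, -0.005], 0, -0.3], [[0, 0, -0.005], 0, -0.3], [[0, 0, -0.03], 0, -0.3], [[0, 0, -0.08], 0, -0.3], [[0, 0, -0.14], 0, -0.3]])

```text
time: 43.62
tool_pos: [0.544, -0.2618, 0.2238]
ee_rot: [-3.14, 0.003, -0.018]
wrist_force: [0.7, 0.3, 0.8]
width: 0.0612
finger_force: 0.0
```

Emit:
carry_out(steps=[[[-0.06, 0, -0.04], 0, -0.3], [[-0.12, 0, -0.04], 0, -0.3], [[-0.12, 0, -0.04], 0, -0.3], [[-0.12, 0, -0.04], 0, -0.3]])

```text
time: 44.12
tool_pos: [0.4249, -0.2602, 0.2641]
ee_rot: [3.141, -0.001, -0.019]
wrist_force: [0.3, 0.2, -0.6]
width: 0.061
finger_force: 0.0
```

Run:
```python
from h import *
o=robot.get_obs();print(o['time'],o['tool_pos'],o['wrist_force'],o['width'])
for n in('wrist','scene','top'):
    s=snap(n,'end_'+n);P=cloud(s);hsv=cv2.cvtColor(s['image'],cv2.COLOR_RGB2HSV).astype(int)
    wood=(hsv[...,1]>60)&(hsv[...,0]>8)&(hsv[...,0]<32)&(np.linalg.norm(P[...,:2]-[.5366,-.263],axis=-1)<.05)
    for z in np.arange(.08,.22,.02):
        q=P[wood&(P[...,2]>z)&(P[...,2]<z+.02)]
        if len(q)>3: print(n,round(z,2),len(q),q[:,2].max().round(4),np.median(q,0).round(4))
```

```text
44.125 [ 0.42494195 -0.26020007  0.26412736] [ 0.31518524  0.17430351 -0.5560006 ] 0.06101577581530919
wrist 0.14 57 0.16 [ 0.5219 -0.2673  0.1593]
wrist 0.16 96 0.163 [ 0.533  -0.2682  0.161 ]
wrist 0.18 34 0.2 [ 0.5211 -0.2659  0.1995]
wrist 0.2 40 0.2025 [ 0.5235 -0.2667  0.2005]
scene 0.08 42 0.0996 [ 0.5407 -0.2564  0.0889]
scene 0.1 38 0.1197 [ 0.5395 -0.2554  0.1089]
scene 0.12 36 0.1395 [ 0.5371 -0.2547  0.1289]
scene 0.14 49 0.1596 [ 0.5355 -0.2548  0.1522]
scene 0.16 30 0.1775 [ 0.5309 -0.2586  0.1659]
scene 0.18 30 0.1998 [ 0.5284 -0.2588  0.1936]
top 0.08 16 0.099 [ 0.5365 -0.255   0.088 ]
top 0.1 7 0.1122 [ 0.5342 -0.2547  0.111 ]
top 0.12 12 0.1373 [ 0.5307 -0.2545  0.129 ]
top 0.14 21 0.1598 [ 0.5265 -0.2554  0.157 ]
top 0.16 15 0.1784 [ 0.5264 -0.2591  0.1657]
top 0.18 20 0.1998 [ 0.5233 -0.2612  0.1968]
top 0.2 5 0.2034 [ 0.5264 -0.265   0.2009]
```

```bash
python3 -c "
from bench import robot
print(robot.close_job())"
```

```text
the job is handed in; nothing more can be done
None
```

The blank was laid in the gauge, pressed by the moving jaw and lowered to the floor of the metal cup; it stands there tenon up, leaning about 5° in the bore, and the job is handed in (44 s).

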